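# Slide the drilling template over the jig's locating pin

## Robot

A 6-joint arm with a two-finger parallel gripper is mounted at the origin on a cart in front of the work surface, level with it; the furniture and walls round the work are solid. World frame = base frame: x ahead of the robot, y to its left, z up, the work surface at z = 0. Lengths are in m, angles in rad, forces in N, time in s.
With the tool pointing down it reaches from about 0.375 to 0.975 m from the base axis. Payload 3.8 kg.
Tool frame: the origin (TCP) lies between the finger pads; the fingertips stand 22 mm ahead of it and the grasp point (between the pads) lies 3 mm ahead of it (bot.finger_overhang is the distance from the TCP to the fingertips, in m); x points along the fingers, y is the direction in which the jaws open and shut, and the axes are right-handed (so a half turn about x gives the same grasp; the last joint's range is limited). The gripper opens to 85 mm and grips with 20 to 120 N. Pads are 22 mm wide; open, the fingers measure 114 mm over their backs; the gripper's body (76 mm by 85 mm) begins 54 mm behind the grasp point. The pads swing forward as they close: fully open they stand 13 mm farther back than shut.
Start: joints at [-0.037, 0.264, 1.604, -0, 1.274, -0.037], TCP at [0.675, -0, 0.253] pointing down, gripper open.
Joint ranges: [-2.63, 2.63], [-0.94, 2.18], [0.31, 2.57], [-1.31, 4.45], [0, 2.66], [-2.55, 2.55]. Speed limits (rad/s): [2.57, 2.57, 3.14, 3.14, 3.14, 3.14].

## Interface

Orientations are given as a rotation vector (axis times angle).
In Python, from workcell import bot gives the robot as it stands. The module is installed in compiled form; this text tells all that it offers.
- The arm moves only by the tool arm_command, never from a script. Its argument "series" is a list that holds one entry, the list of rows, each a list of 7 numbers: the turn, a rotation vector about the tool's x, y, z in rad, then the shift along the tool's x, y, z in cm, then the opening, from 0 (shut) to 1 (fully open). In form: [[[rx, ry, rz, x, y, z, grip], ...]]. A call has 1 to 10 rows; each row shifts and turns the pose as measured when the row begins, along the tool's axes as they then stand; what a row does not reach is not made up. A row lasts 1/10 s, in which the tool goes at most 50 mm and 8.59 degrees, less where a joint would pass 70% of its speed; a pose out of reach is approached as far as the arm can. A call is refused whole if a number of a shift passes 5 or a number of a turn 0.15, either way. A call with a gripper value outside its range is refused whole. The fingers move at their own pace and stop on an object; "newtons" is the grip in N (left out, the last holds). Time passes only in rows, so rows that do not move let the fingers close. It gives the time, the measured TCP pose, the force and the opening at its end, in the units of the state.
- bot.read_state(): the state, without advancing time (a new reading comes with each control period).
- bot.read_camera(name): name is "scene" or "side" or "wrist"; returns (picture, depth): 480x640x3 uint8, blue, green, red; 480x640 float32, m along the optical axis (not along the pixel's ray), 0 where there is no reading.
- bot.camera_info(name): a dict with "K" (3x3 intrinsics, pixels), "extrinsics" (4x4, takes a point from camera to world coordinates). Camera axes: x right, y down, z forward; pixel columns grow to the right and rows downward; lengths in m; the calibration is good to about 2 mm. A picture is of the moment at which its call begins: read the wrist's pose just before it. camera_info takes no time and is no camera call; for the wrist camera it gives the pose at the moment of the call.
- bot.finish_job(): hands the job in, once; it reports no verdict.
The state is a dict: "time": time; "q": joint angles; "joint_vel": joint speeds; "joint_torque": joint torques, N m; "tool_pos": TCP position; "tcp_rot": TCP orientation; "wrist_force": force on the tool from outside, world axes, zero at the start; "torque": the same for the moment, N m; "width": opening from 0.0 (shut) to 1.0 (fully open).
Only numpy, scipy, OpenCV 4.12 (cv2) and the standard library are available. Lean on these libraries where they do the work, as an engineer would, in place of code of your own. Each camera call takes 0.05 s, during which the arm holds its last target.

## Task

Clear the loose white nylon block out of the drilling jig's track and put it in the red bin. Then take the steel template by its orange rib, enter it hole end first through the jig's open front, slide it along under the blue keeper lips until its hole is over the brass pin, and let it drop so that it lies flat on the deck with the pin through the hole. Leave all other parts where they are.

Things in the scene. Friction and masses are not known exactly. Their poses are not given: they have to be found in the camera images.
- jig: drilling jig, fixed; heights count from its underside (the table). Grey deck 200x136 mm (x -110 to +90), its top at height 8; blue walls, 32 high. Origin: underside, on the track's centre line; x points along the track from the open front to the back. Track 100 mm wide (y -50 to +50), end stop face at x = +76
- jig_mouth (a point): on the deck's top (height 8 mm), track centre, x = -60 mm of the jig: where the lips begin; from here to x = +90 a lip over each side of the track reaches 8.5 mm inwards (83 mm open between), underside at height 28 mm, top at 32, screw heads to 34.5. From here back to the front end (x = -108) there are no lips and the walls flare outwards by 10 mm each. Axes as the jig's
- jig_pin (a point): foot of the fixed brass pin, on the deck's top (height 8 mm), at x = +50 mm, y = 0 of the jig; the pin is 12 mm in diameter and 8 mm tall above the deck, with a bevelled tip; axes as the jig's
- template: drilling template, loose, about 0.3 kg: flat steel plate 100 mm (x) by 97 mm (y), 5 thick, with an upright orange rib in its middle, 36 long (x), 14 wide (y), top 56 mm above the plate's underside. Origin: centre of the underside; x points to the hole end. Between pin tip and lips its underside is 16 to 23 mm above the table; flat on the deck, 8 mm
- template_hole (a point): centre of the template's through hole, 16 mm in diameter, at the plate's underside, at x = +32 mm, y = 0 of the template; axes as the template's. The four small brass discs on the plate are not holes
- nylon_block: white nylon block 24 mm (x) by 50 mm (y), 20 mm high (24 with the metal bush on top), about 30 g, loose, lying on the jig's deck in the track, its length roughly across the track. Origin: centre of the underside
- red_bin: red open bin, fixed, 99 mm (x) by 136 mm (y), 71 high, clear inside 70 by 106 mm, floor 2 mm thick. Origin: centre of the underside
- big_pulley: large upright pulley with a green rim on a brown stand, fixed: disc about 200 mm across and 205 mm high, parallel to the trolley's long side, stand and shaft reaching about 90 mm from the origin towards the robot. Carry things past it on the robot's side. Origin: at table height under the disc
- heap_left: fixed pile of machine parts and a headset along the middle and back of the trolley, up to 100 mm high (headset 160); its front end reaches about 250 mm from the origin towards the robot, between the jig and the pulley. Origin: near the middle of the pile, at table height
- blue_wheel: blue wheel lying flat, 74 mm diameter, 26 high (mm), loose bystander. Origin: centre of the underside
- yellow_wheel: yellow wheel lying flat, 56 mm diameter, 22 high (mm), loose bystander. Origin: centre of the underside
- fork_bracket: grey fork bracket on a foot, 60x82x90 high (mm), loose bystander. Origin: centre of the underside
- grey_sleeve: grey rubber sleeve standing, 54 mm diameter, 74 high (mm), loose bystander. Origin: centre of the underside
- split_clamp: grey split clamp block, 76x80x56 high (mm), loose bystander. Origin: centre of the underside
- slide_block: brown slide block with a black knob, 87x58x22 high (mm), loose bystander. Origin: centre of the underside
- channel_bracket: bent grey channel bracket, 58x120x31 high (mm), loose bystander. Origin: centre of the underside

How it is judged:
On the way, in this order (a step that is already met when the one before it is completed fails the run):
1. the nylon block lies in the red bin, let go (x of nylon_block in the frame of red_bin between -0.04 and 0.04 m and y of nylon_block in the frame of red_bin between -0.06 and 0.06 m and z of nylon_block in the frame of red_bin between -0.005 and 0.045 m and contact force between the fingers and nylon_block below 0.05 N), for 0.2 s.
2. the template is in the track with its front part under the keeper lips, its hole still short of the pin (x of template_hole in the frame of jig between -0.035 and 0.036 m and y of template_hole in the frame of jig between -0.006 and 0.006 m and z of template_hole in the frame of jig between 0.006 and 0.026 m), for 0.1 s.
At the end, for the whole second after the job is handed in: The nylon block lies in the red bin. The template lies at rest on the jig's deck: hole within 3 mm of the pin's axis, underside within 2 mm of the deck, tilt under 0.03 rad, along the track within 0.1 rad (x of nylon_block in the frame of red_bin between -0.04 and 0.04 m and y of nylon_block in the frame of red_bin between -0.06 and 0.06 m and z of nylon_block in the frame of red_bin between -0.005 and 0.045 m and horizontal distance between template_hole and jig_pin below 0.003 m and z of template_hole in the frame of jig_pin below 0.002 m and angle between template's own z axis and vertical below 0.03 rad and angle between the x axis of template and the x axis of jig, either way round below 0.1 rad and linear speed of each of template, nylon_block below 0.02 m/s); the robot touches nothing.
It fails at once if one of the seven other loose parts is moved by more than 30 mm (distance of any of blue_wheel, yellow_wheel, fork_bracket, grey_sleeve, split_clamp, slide_block, channel_bracket from where it was at the start of the episode above 0.03 m).
It also fails if it takes over 67 s, if anything falls off the work surface, if the arm or the gripper's body presses on something with over 40 N, if the wrist force passes 120 N, or if a joint passes its speed limit or range.

## Working session

There is one attempt and no reset: what is moved stays moved. The work goes in short steps, Python scripts to look and compute and a tool call to move; the robot and the scene stay as the last step left them, time stands still between calls to the robot, and variables do not carry over. Pictures are saved under pics/ and viewed, and the job is handed in when it is done.

Besides the shell and the picture viewer there is one more tool, called by a JSON object that holds its "name" and its "arguments". arm_command: Moves the arm, as the interface text tells. Its arguments: {"type":"object","properties":{"series":{"type":"array"},"newtons":{"type":"number"}},"required":["series"]}

```bash
mkdir -p pics
cat > h.py <<'E'
import numpy as np,cv2
from scipy.spatial.transform import Rotation as R
from workcell import bot
def grab(n,tag):
    inf=bot.camera_info(n); p,d=bot.read_camera(n)
    cv2.imwrite(f'pics/{tag}.png',p); np.savez(f'pics/{tag}.npz',p=p,d=d,K=inf['K'],E=inf['extrinsics']); return p,d
def load(tag):
    f=np.load(f'pics/{tag}.npz'); return f['p'],f['d'],f['K'],f['E']
def cloud(d,K,E):
    v,u=np.mgrid[:480,:640]; P=np.stack([(u-K[0,2])/K[0,0]*d,(v-K[1,2])/K[1,1]*d,d],-1)
    return P@E[:3,:3].T+E[:3,3]
def ray(uv,z,K,E):
    uv=np.atleast_2d(uv).astype(float); r=np.c_[(uv-[K[0,2],K[1,2]])/[K[0,0],K[1,1]],np.ones(len(uv))]@E[:3,:3].T
    return E[:3,3]+r*((z-E[2,3])/r[:,2])[:,None]
def proj(X,K,E):
    c=(np.atleast_2d(X)-E[:3,3])@E[:3,:3]; return c[:,:2]/c[:,2:]*[K[0,0],K[1,1]]+[K[0,2],K[1,2]]
E
python3 - <<'E'
from h import *
s=bot.read_state(); print({k:np.round(v,3) for k,v in s.items()}, bot.finger_overhang)
for n in ['scene','side','wrist']:
    grab(n,n+'0'); i=bot.camera_info(n); print(n,np.round(i['K'],1).tolist(),np.round(i['extrinsics'],3).tolist())
print(R.from_rotvec(s['tcp_rot']).as_matrix().round(3))
E
```

```text
{'time': np.float64(0.0), 'q': array([-0.037,  0.265,  1.605, -0.   ,  1.274, -0.037]), 'joint_vel': array([ 0.003, -0.   , -0.001,  0.001,  0.002, -0.002]), 'joint_torque': array([ 1.0000e-03, -5.1512e+01, -3.6731e+01, -0.0000e+00,  1.3000e-02,
        0.0000e+00]), 'tool_pos': array([0.674, 0.   , 0.252]), 'tcp_rot': array([ 1.208,  1.211, -1.211]), 'wrist_force': array([-0.465,  0.641, -0.189]), 'torque': array([ 0.012, -0.086,  0.032]), 'width': np.float64(0.997)} 0.022
scene [[511.5, 0.0, 322.6], [0.0, 511.5, 240.1], [0.0, 0.0, 1.0]] [[-0.625, -0.401, 0.669, -0.575], [-0.78, 0.341, -0.524, 0.824], [-0.018, -0.85, -0.527, 0.891], [0.0, 0.0, 0.0, 1.0]]
side [[537.6, 0.0, 328.1], [0.0, 537.6, 235.0], [0.0, 0.0, 1.0]] [[-0.995, -0.071, 0.076, 0.408], [-0.103, 0.587, -0.803, 1.074], [0.012, -0.806, -0.591, 0.851], [0.0, 0.0, 0.0, 1.0]]
wrist [[392.8, 0.0, 317.8], [0.0, 392.8, 243.1], [0.0, 0.0, 1.0]] [[1.0, 0.0, -0.003, 0.674], [-0.0, -0.953, -0.302, 0.077], [-0.003, 0.302, -0.953, 0.372], [0.0, 0.0, 0.0, 1.0]]
[[-0.002  1.     0.   ]
 [ 0.     0.    -1.   ]
 [-1.    -0.002 -0.   ]]
```

View pics/scene0.png

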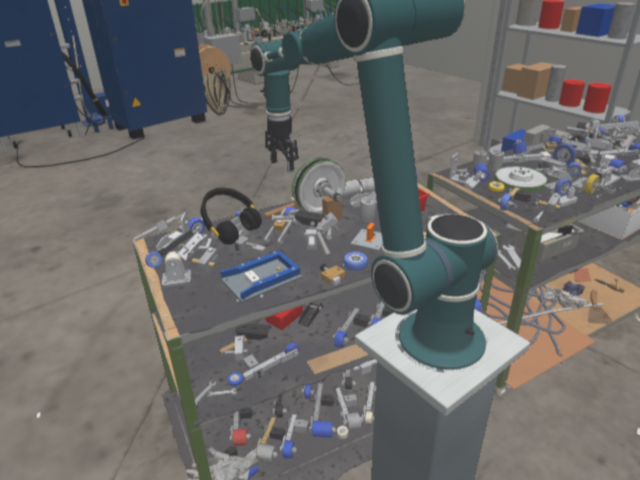

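View pics/side0.png

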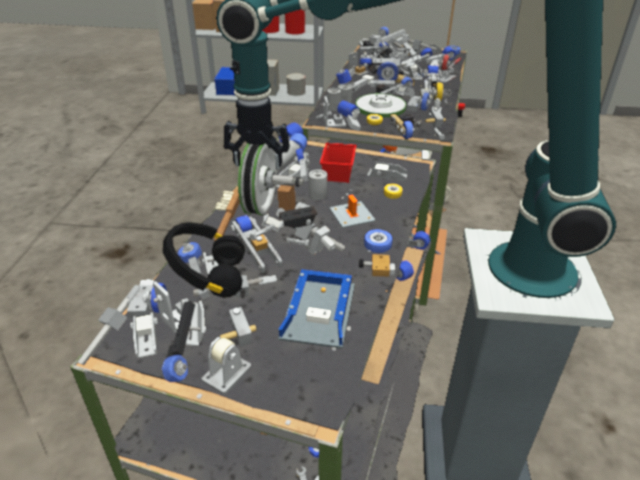

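View pics/wrist0.png

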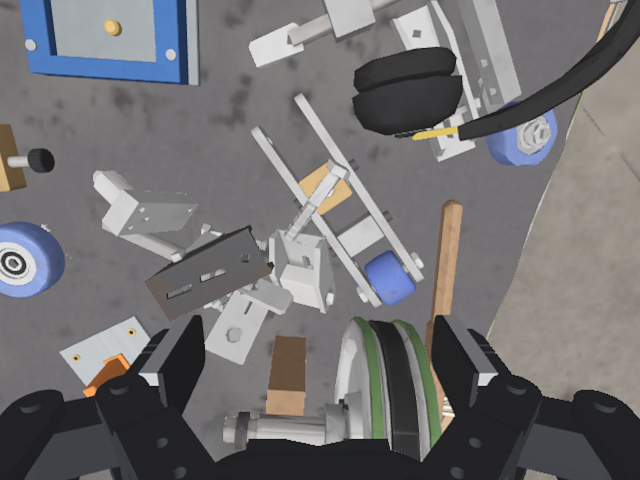

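The side view shows the jig near (318,305) with its front facing +y, the white block at (318,313), the template at (352,210) and the bin at (338,160). I'll measure them next.

Run:
```python
from h import *
p,d,K,E=load('side0')
cv2.imwrite('pics/a1.png',cv2.resize(p[260:350,270:370],None,fx=7,fy=6.5,interpolation=cv2.INTER_CUBIC))
cv2.imwrite('pics/a2.png',cv2.resize(p[135:260,300:430],None,fx=6,fy=4.8,interpolation=cv2.INTER_CUBIC))
W=cloud(d,K,E)
h=cv2.cvtColor(p,cv2.COLOR_BGR2HSV)
for n,(lo,hi),(u0,v0,u1,v1) in [('orange',((3,150,100),(15,255,255)),(340,185,370,225)),('red',((0,150,60),(3,255,255)),(310,135,365,185)),('blue',((105,140,60),(120,255,255)),(270,265,360,345)),('brass',((15,100,100),(30,255,255)),(310,280,335,300)),('white',((0,0,190),(180,40,255)),(300,302,335,325)),('yellow',((20,120,100),(35,255,255)),(380,180,405,200))]:
    m=cv2.inRange(h,lo,hi); mm=np.zeros_like(m); mm[v0:v1,u0:u1]=m[v0:v1,u0:u1]; q=W[(mm>0)&(d>0)]
    print(n,len(q),np.percentile(q,[1,50,99],axis=0).round(3).tolist())
p,d,K,E=load('scene0')
cv2.imwrite('pics/a3.png',cv2.resize(p[170:310,130:440],None,fx=2.5,fy=2.5,interpolation=cv2.INTER_CUBIC))
```

```text
orange 154 [[0.449, -0.291, -0.003], [0.461, -0.176, 0.032], [0.477, -0.165, 0.057]]
red 1080 [[0.473, -1.113, -0.245], [0.522, -0.45, 0.043], [0.585, -0.347, 0.072]]
blue 1183 [[0.447, 0.07, -0.001], [0.507, 0.166, 0.03], [0.579, 0.306, 0.035]]
brass 16 [[0.501, 0.147, 0.009], [0.505, 0.151, 0.015], [0.51, 0.155, 0.017]]
white 232 [[0.481, 0.203, 0.005], [0.506, 0.24, 0.027], [0.535, 0.254, 0.031]]
yellow 176 [[0.32, -0.381, -0.004], [0.349, -0.294, 0.015], [0.373, -0.279, 0.023]]
```

View pics/a1.png

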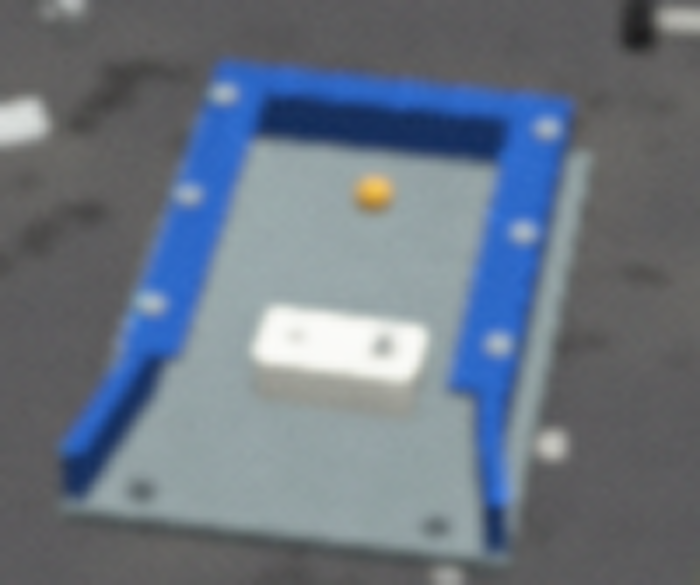

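View pics/a2.png

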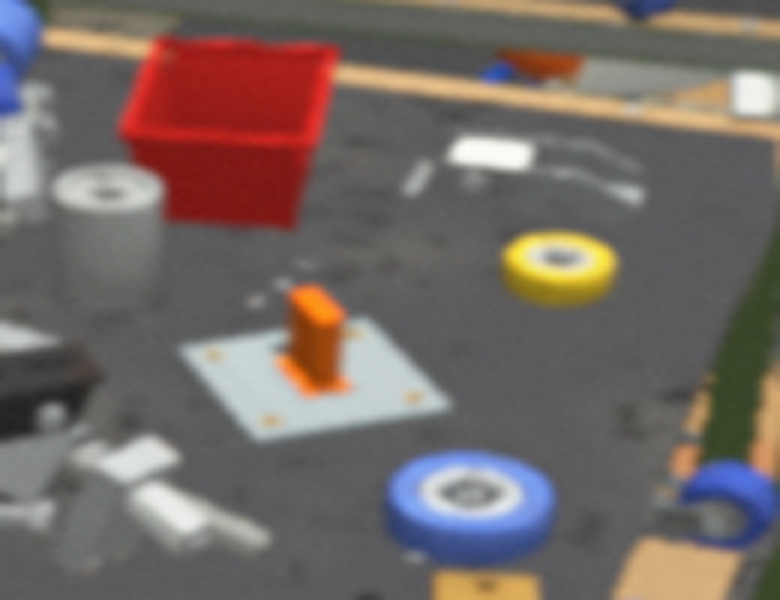

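View pics/a3.png

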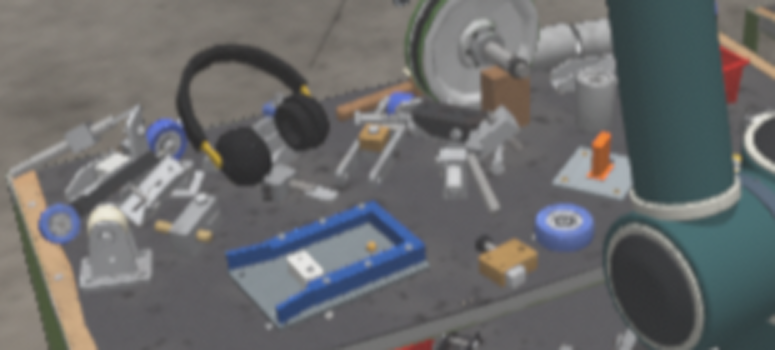

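{"name": "arm_command", "arguments": {"series": [[[0,0,0,0,-2.8,-3.5,1],[0,0,0,0,-2.8,-3.5,1],[0,0,0,0,-2.8,-3.5,1],[0,0,0,0,-2.8,-3.5,1],[0,0,0,0,-2.8,-3.5,1],[0,0,0,0,-2.8,-3.5,1]]]}}

```text
time: 0.75
tool_pos: [0.5037, 0.2115, 0.2486]
tcp_rot: [1.213, 1.206, -1.221]
wrist_force: [-0.2, 1.4, -0.5]
width: 0.998
```

{"name": "arm_command", "arguments": {"series": [[[-0.15,0,0,0,0,0,1],[-0.15,0,0,0,0,0,1],[-0.15,0,0,0,0,0,1],[-0.15,0,0,0,0,0,1],[-0.15,0,0,0,0,0,1],[-0.15,0,0,0,0,0,1],[-0.15,0,0,0,0,0,1],[-0.15,0,0,0,0,0,1],[-0.15,0,0,0,0,0,1],[-0.15,0,0,0,0,0,1]]]}}

```text
time: 1.75
tool_pos: [0.4952, 0.217, 0.2451]
tcp_rot: [0.057, 1.582, -0.061]
wrist_force: [-0.8, -0.6, 0.3]
width: 1.003
```

Run:
```python
from h import *
s=bot.read_state(); print({k:np.round(v,3) for k,v in s.items() if k in('time','q','tool_pos','width','wrist_force')})
print(R.from_rotvec(s['tcp_rot']).as_matrix().round(3))
grab('wrist','w1')
```

```text
{'time': np.float64(1.75), 'q': array([ 0.366,  0.022,  1.893,  0.002,  1.237, -1.131]), 'tool_pos': array([0.495, 0.217, 0.245]), 'wrist_force': array([-0.775, -0.637,  0.327]), 'width': np.float64(1.003)}
[[-0.012  0.075  0.997]
 [-0.002  0.997 -0.075]
 [-1.    -0.003 -0.011]]
```

View pics/w1.png

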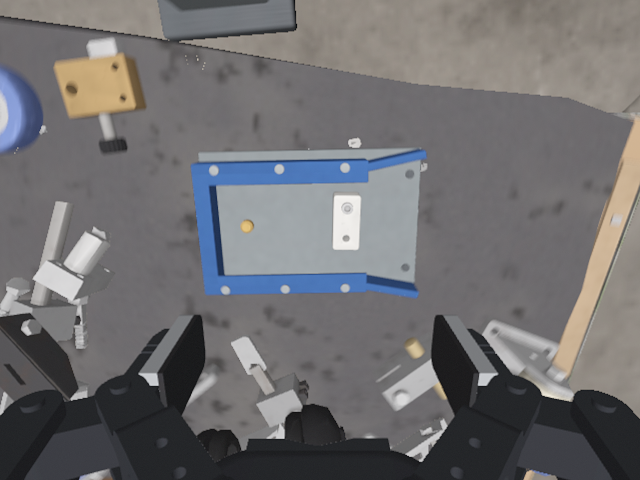

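The wrist view shows the whole jig: pin at (247,226), block centred at (346,222), and the mouth facing right.

```bash
cat > jig.py <<'E'
from h import *
def meas(tag):
    p,d,K,E=load(tag); h=cv2.cvtColor(p,cv2.COLOR_BGR2HSV)
    out={}
    m=cv2.inRange(h,(15,120,120),(30,255,255)); n,l,st,c=cv2.connectedComponentsWithStats(m)
    print('brass', [(st[i,4],c[i].round(1).tolist(),ray(c[i],.015,K,E)[0].round(4).tolist()) for i in range(1,n) if st[i,4]>30])
    m=cv2.inRange(h,(104,140,60),(122,255,255)); n,l,st,c=cv2.connectedComponentsWithStats(m)
    for i in range(1,n):
        if st[i,4]>800: print('blue',st[i].tolist())
    return p,d,K,E,h
E
python3 - <<'E'
from jig import *
p,d,K,E,h=meas('w1')
# screw heads (white-ish in blue region)
sub=h[140:310,180:440]
m=np.zeros(h.shape[:2],np.uint8); m[140:310,180:440]=cv2.inRange(sub,(0,0,185),(180,50,255))
n,l,st,c=cv2.connectedComponentsWithStats(m)
for i in range(1,n):
    if st[i,4]>25:
        print(st[i].tolist(),c[i].round(1),'z.0335',ray(c[i],.0345,K,E)[0].round(4))
    if st[i,4]>600:
        r=cv2.minAreaRect(np.argwhere(l==i)[:,::-1].astype(np.float32)); b=cv2.boxPoints(r); X=ray(b,.028,K,E); print('block',r,X.round(4).tolist(),X.mean(0).round(4),ray([[346,208]],.032,K,E))
W=cloud(d,K,E)
for u,v in [(247,226),(340,222),(300,250),(300,172),(270,285),(260,230),(150,200)]: print(u,v,W[v,u].round(4))
# lip edges fit: blue mask columns 
m=cv2.inRange(h,(104,140,60),(122,255,255))
for nm,r0,r1 in [('far-bottom',262,300),('top',155,192)]:
    a=[];b=[]
    for u in range(225,362,3):
        v=np.flatnonzero(m[r0:r1,u])+r0
        if len(v)>5: a.append((u,v.min()-.5)); b.append((u,v.max()+.5))
    for q in (a,b):
        X=ray(np.array(q),.032,K,E); f=np.polyfit(X[:,1],X[:,0],1); print(nm,f.round(4),'x at y=.15',np.polyval(f,.15).round(4), 'resid',np.std(X[:,0]-np.polyval(f,X[:,1])).round(5))
E
```

```text
brass []
blue [191, 150, 235, 147, 9313]
[348, 140, 13, 8, 78] [354.1 143.1] z.0335 [0.4364 0.2504 0.0345]
[341, 163, 9, 10, 65] [344.7 167.2] z.0335 [0.4553 0.2416 0.0345]
[275, 165, 9, 9, 65] [278.7 168.7] z.0335 [0.4524 0.1866 0.0345]
[209, 166, 9, 9, 66] [213.  170.1] z.0335 [0.4494 0.1317 0.0345]
[333, 195, 28, 55, 1435] [346.2 221.6] z.0335 [0.5019 0.2404 0.0345]
block ((346.4999694824219, 222.0), (26.999996185302734, 53.99999237060547), 0.0) [[0.5281, 0.2275, 0.028], [0.479, 0.2306, 0.028], [0.4807, 0.254, 0.028], [0.5299, 0.2518, 0.028]] [0.5044 0.241  0.028 ] [[0.49044397 0.24100537 0.032     ]]
[341, 285, 8, 7, 45] [344.7 288. ] z.0335 [0.5642 0.2356 0.0345]
[221, 287, 8, 7, 40] [224.8 290. ] z.0335 [0.558  0.1259 0.0345]
[281, 286, 8, 7, 45] [284.6 289. ] z.0335 [0.5611 0.1807 0.0345]
247 226 [0.5038 0.1502 0.0163]
340 222 [0.5038 0.2353 0.0269]
300 250 [0.5334 0.1961 0.0074]
300 172 [0.4569 0.2039 0.0302]
270 285 [0.5572 0.1674 0.0319]
260 230 [0.5107 0.1602 0.0078]
150 200 [ 0.4759  0.0584 -0.0008]
far-bottom [0.0529 0.5382] x at y=.15 0.5461 resid 0.0003
far-bottom [0.0557 0.554 ] x at y=.15 0.5623 resid 0.00309
top [0.0504 0.4364] x at y=.15 0.444 resid 0.00025
top [0.0571 0.454 ] x at y=.15 0.4625 resid 0.00024
```

{"name": "arm_command", "arguments": {"series": [[[-0.02,-0.012,0,3.5,0.5,0.15,0.5],[0,0,0,4,0.5,0.15,0.5],[0,0,0,4,0.5,0.15,0.5],[0,0,0,3,0.5,0.15,0.5],[0,0,0,1,0.4,0.1,0.5],[0,0,0,0,0,0,0.5]]]}}

```text
time: 2.4
tool_pos: [0.5056, 0.2415, 0.0877]
tcp_rot: [0.049, 1.564, -0.051]
wrist_force: [0.3, -0.4, 0.7]
width: 0.499
```

```bash
cat >> h.py <<'E'
def st(tgt=None):
    s=bot.read_state(); print({k:np.round(v,4).tolist() for k,v in s.items() if k in('time','tool_pos','width','wrist_force','q')})
    M=R.from_rotvec(s['tcp_rot']).as_matrix(); print(M.round(3).tolist())
    if tgt is not None: print('shift cm (tool)',(M.T@(np.array(tgt)-s['tool_pos'])*100).round(2))
    return s,M
E
python3 - <<'E'
from h import *
st([.5044,.241,.036])
grab('side','s2');p=load('side0')[0]
grab('wrist','w2')
E
```

```text
{'time': 2.4, 'q': [0.4031, 0.2066, 2.0048, -0.0043, 0.9251, -1.1015], 'tool_pos': [0.5056, 0.2415, 0.0877], 'wrist_force': [0.2768, -0.4385, 0.684], 'width': 0.4994}
[[0.006, 0.064, 0.998], [-0.001, 0.998, -0.064], [-1.0, -0.001, 0.006]]
shift cm (tool) [ 5.17 -0.05 -0.15]
```

View pics/w2.png

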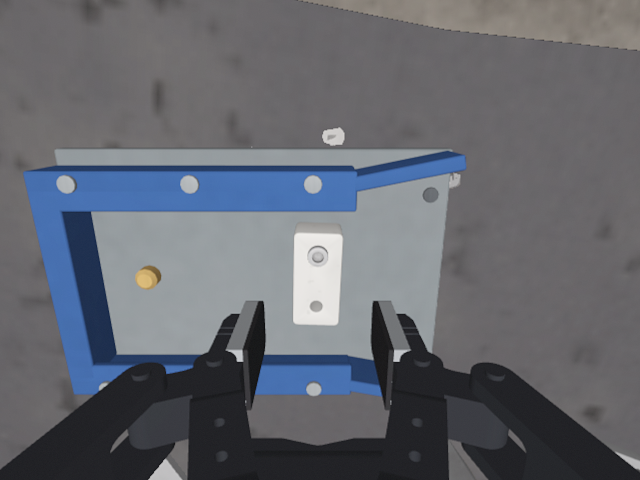

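View pics/s2.png

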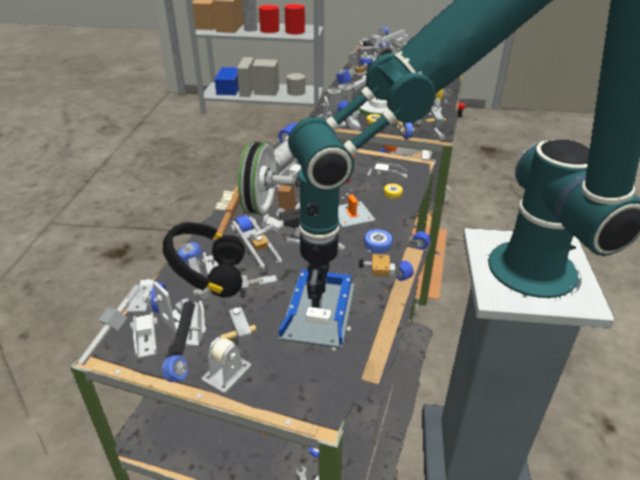

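The block at (318,275) sits centred between the open jaws, so I'll descend and grip.

{"name": "arm_command", "arguments": {"series": [[[0,0,0,3,0,-0.1,0.5],[0,0,0,1.5,0,0,0.5],[0,0,0,0.5,0,0,0.5],[0,0,0,0,0,0,0.5]]], "newtons": 40}}

```text
time: 2.9
tool_pos: [0.5128, 0.244, 0.0467]
tcp_rot: [0.056, 1.548, -0.046]
wrist_force: [-0.0, -0.8, 0.2]
width: 0.499
```

{"name": "arm_command", "arguments": {"series": [[[0,0,0,0,0,0,0.1],[0,0,0,0,0,0,0.1],[0,0,0,0,0,0,0.1],[0,0,0,0,0,0,0.1],[0,0,0,0,0,0,0.1]]], "newtons": 40}}

```text
time: 3.4
tool_pos: [0.5157, 0.245, 0.051]
tcp_rot: [0.058, 1.542, -0.044]
wrist_force: [0.2, -0.1, -0.4]
width: 0.251
```

Run:
```python
from h import *
st([.5044,.241,.036]);grab('wrist','w3')
st()
```

```text
{'time': 3.4, 'q': [0.4021, 0.2611, 2.019, -0.0052, 0.8322, -1.0997], 'tool_pos': [0.5157, 0.245, 0.051], 'wrist_force': [0.203, -0.1493, -0.3747], 'width': 0.2509}
[[0.028, 0.065, 0.997], [0.008, 0.998, -0.066], [-1.0, 0.01, 0.028]]
shift cm (tool) [ 1.47 -0.49 -1.14]
{'time': 3.45, 'q': [0.4021, 0.2612, 2.019, -0.0052, 0.8321, -1.0997], 'tool_pos': [0.5157, 0.245, 0.051], 'wrist_force': [-0.5616, 0.3946, -0.4336], 'width': 0.2515}
[[0.028, 0.065, 0.997], [0.008, 0.998, -0.066], [-1.0, 0.01, 0.028]]
```

View pics/w3.png

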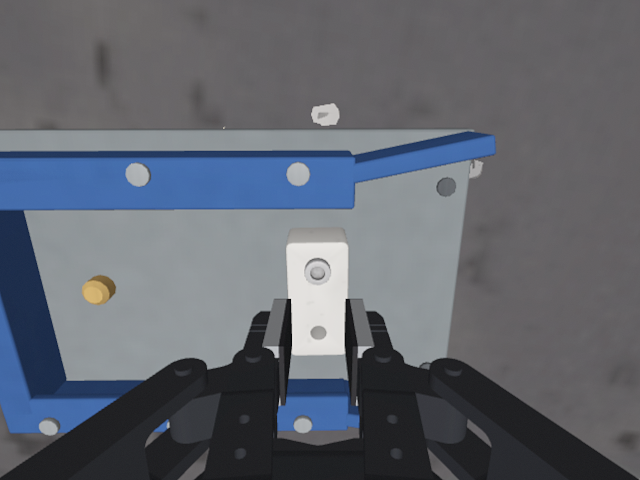

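{"name": "arm_command", "arguments": {"series": [[[0,0,0,0,0,0,0.5],[0,0,0,0,0,0,0.5],[0,0.028,-0.009,0,-0.5,-1.2,0.5],[0,0,0,0,0,0,0.5]]]}}

```text
time: 3.85
tool_pos: [0.5021, 0.2404, 0.0505]
tcp_rot: [0.051, 1.573, -0.052]
wrist_force: [0.5, 0.5, -0.8]
width: 0.5
```

Run:
```python
from h import *
st([.5044,.241,.043])
```

```text
{'time': 3.85, 'q': [0.4011, 0.2554, 2.0274, 0.0015, 0.8617, -1.1052], 'tool_pos': [0.5021, 0.2404, 0.0505], 'wrist_force': [0.4654, 0.4979, -0.7972], 'width': 0.4998}
[[-0.003, 0.065, 0.998], [-0.0, 0.998, -0.065], [-1.0, -0.0, -0.003]]
shift cm (tool) [0.75 0.07 0.23]
```

{"name": "arm_command", "arguments": {"series": [[[0,0,0,0.5,0,0.1,0.5],[0,0,0,0.3,0,0.1,0.35],[0,0,0,0.2,0,0,0.1],[0,0,0,0.1,0,0,0.1],[0,0,0,0,0,0,0.1],[0,0,0,0,0,0,0.1]]]}}

```text
time: 4.45
tool_pos: [0.5049, 0.2405, 0.0415]
tcp_rot: [0.051, 1.573, -0.052]
wrist_force: [-0.1, 0.6, 0.3]
width: 0.262
```

Run:
```python
from h import *
st([.5044,.241,.043]);grab('wrist','w4')
```

```text
{'time': 4.45, 'q': [0.3993, 0.2726, 2.026, 0.0016, 0.8459, -1.107], 'tool_pos': [0.5049, 0.2405, 0.0415], 'wrist_force': [-0.1084, 0.5614, 0.3188], 'width': 0.2621}
[[-0.003, 0.065, 0.998], [-0.0, 0.998, -0.065], [-1.0, -0.0, -0.003]]
shift cm (tool) [-0.15  0.05 -0.05]
```

View pics/w4.png

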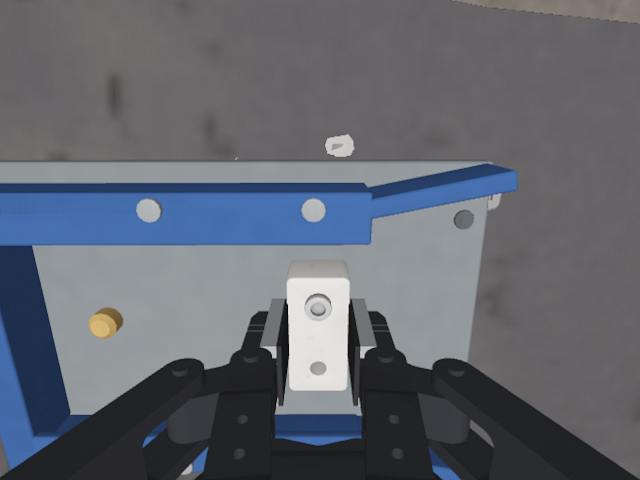

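{"name": "arm_command", "arguments": {"series": [[[0,0,0,-1,0,0,0.1],[0,0,0,-2,0,0,0.1],[0,0,0,-3,0,0,0.1],[0,0,0,-3,0,0,0.1],[0,0,0,0,0,0,0.1]]]}}

```text
time: 5.0
tool_pos: [0.5039, 0.2399, 0.1336]
tcp_rot: [0.05, 1.578, -0.053]
wrist_force: [-0.5, 0.4, -0.1]
width: 0.266
```

Run:
```python
from h import *
st();grab('wrist','w5')
```

```text
{'time': 5.0, 'q': [0.399, 0.1546, 1.9688, 0.0013, 1.0261, -1.1069], 'tool_pos': [0.5039, 0.2399, 0.1336], 'wrist_force': [-0.4804, 0.4162, -0.0749], 'width': 0.2656}
[[-0.008, 0.066, 0.998], [-0.002, 0.998, -0.066], [-1.0, -0.003, -0.008]]
```

View pics/w5.png

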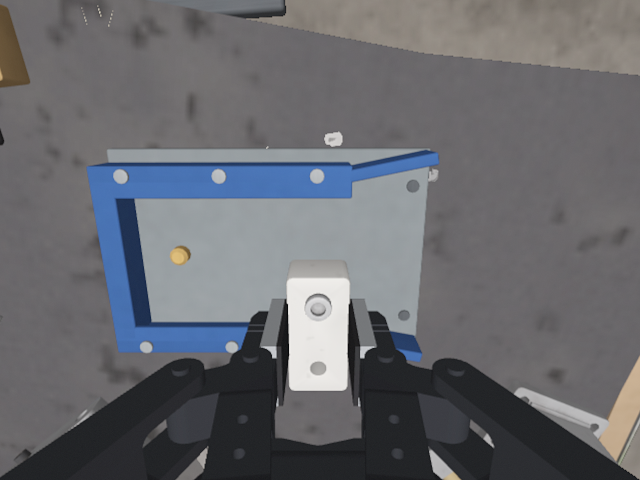

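Run:
```python
from h import *
p,d,K,E=load('side0');W=cloud(d,K,E)
X=ray([(326.7,143.3),(356.7,144.8),(353,163.7),(320.3,163.1)],.071,K,E);print(X.round(3).tolist(),X.mean(0))
for u,v in [(300,170),(285,172),(265,180),(250,190),(317,172),(352,200)]: print(u,v,W[v,u].round(3))
p,d,K,E=load('wrist0');W=cloud(d,K,E)
for u,v in [(240,430),(285,390),(350,380)]: print(u,v,W[v,u].round(3))
h=cv2.cvtColor(p,cv2.COLOR_BGR2HSV)
```

```text
[[0.564, -0.477, 0.071], [0.468, -0.479, 0.071], [0.471, -0.353, 0.071], [0.569, -0.345, 0.071]] [ 0.51778411 -0.41368661  0.071     ]
300 170 [ 0.635 -0.369  0.029]
285 172 [ 0.68  -0.36   0.024]
265 180 [ 0.698 -0.161  0.11 ]
250 190 [ 0.722 -0.086  0.122]
317 172 [ 0.573 -0.293  0.07 ]
352 200 [ 0.462 -0.174  0.057]
240 430 [ 0.61  -0.163  0.115]
285 390 [ 0.645 -0.146  0.088]
350 380 [ 0.706 -0.175  0.036]
```

{"name": "arm_command", "arguments": {"series": [[[0,0,0,-4,0,0,0.1],[0,0,0,-4,-1,0,0.1],[0,0,0,-4,-2,0.2,0.1],[0,0,0,0,-4.7,0.4,0.1],[0,0,0,0,-4.7,0.4,0.1],[0,0,0,0,-4.7,0.4,0.1],[0,0,0,0,-4.7,0.4,0.1],[0,0,0,0,-4.7,0.4,0.1],[0,0,0,0,-4.7,0.4,0.1],[0,0,0,0,-4.7,0.4,0.1]]]}}

```text
time: 6.05
tool_pos: [0.5056, -0.1282, 0.2471]
tcp_rot: [0.037, 1.596, -0.047]
wrist_force: [1.2, 0.3, -0.3]
width: 0.266
```

Run:
```python
from h import *
st([.518,-.414,.25]);grab('wrist','w6')
```

```text
{'time': 6.05, 'q': [-0.2881, -0.0082, 1.9207, -0.0135, 1.2525, -1.8009], 'tool_pos': [0.5056, -0.1282, 0.2471], 'wrist_force': [1.1895, 0.3147, -0.3129], 'width': 0.266}
[[-0.026, 0.053, 0.998], [-0.006, 0.999, -0.054], [-1.0, -0.007, -0.026]]
shift cm (tool) [ -0.16 -28.48   2.76]
```

View pics/w6.png

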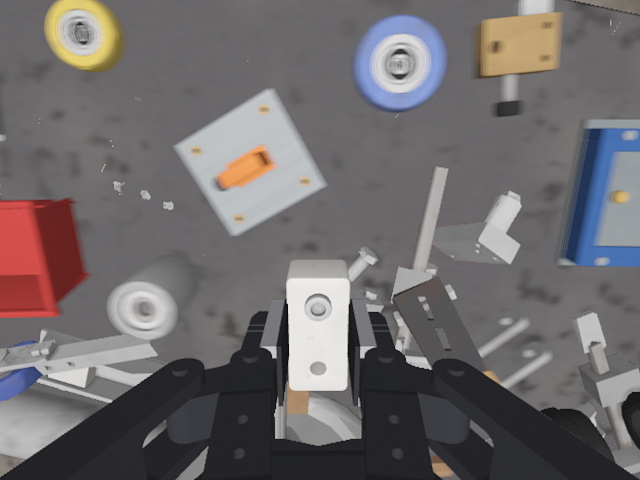

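{"name": "arm_command", "arguments": {"series": [[[0,-0.026,0.006,0,-4.2,0.4,0.1],[0,0,0,0,-4.2,0.4,0.1],[0,0,0,0,-4.2,0.4,0.1],[0,0,0,0,-4.2,0.4,0.1],[0,0,0,0,-4.2,0.4,0.1],[0,0,0,0,-4.2,0.4,0.1],[0,0,0,0,-3,0.4,0.1],[0,0,0,0,0,0,0.1]]]}}

```text
time: 6.9
tool_pos: [0.5112, -0.4273, 0.2345]
tcp_rot: [0.051, 1.585, -0.046]
wrist_force: [-0.3, 0.4, -0.2]
width: 0.265
```

Run:
```python
from h import *
st([.518,-.414,.115]);grab('wrist','w7')
p=load('w6')[0]; cv2.imwrite('pics/a4.png',cv2.resize(p[80:245,165:335],None,fx=3.6,fy=3.6,interpolation=cv2.INTER_CUBIC))
```

```text
{'time': 6.9, 'q': [-0.7305, 0.2671, 1.6349, -0.007, 1.2526, -2.2375], 'tool_pos': [0.5112, -0.4273, 0.2345], 'wrist_force': [-0.2873, 0.372, -0.1951], 'width': 0.2646}
[[-0.014, 0.062, 0.998], [0.004, 0.998, -0.061], [-1.0, 0.003, -0.014]]
shift cm (tool) [11.95  1.34  0.77]
```

View pics/w7.png

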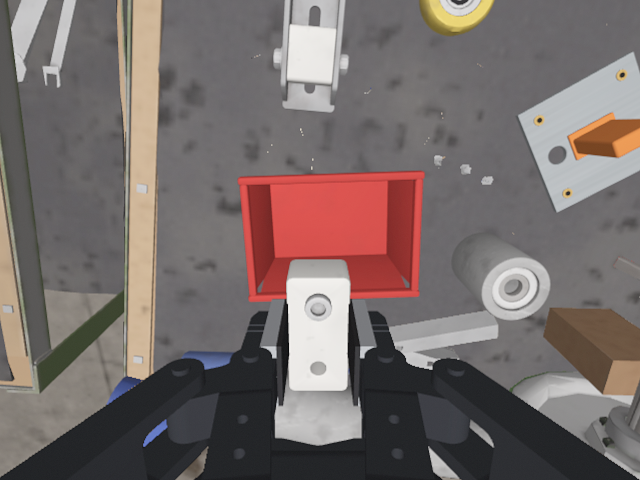

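View pics/a4.png

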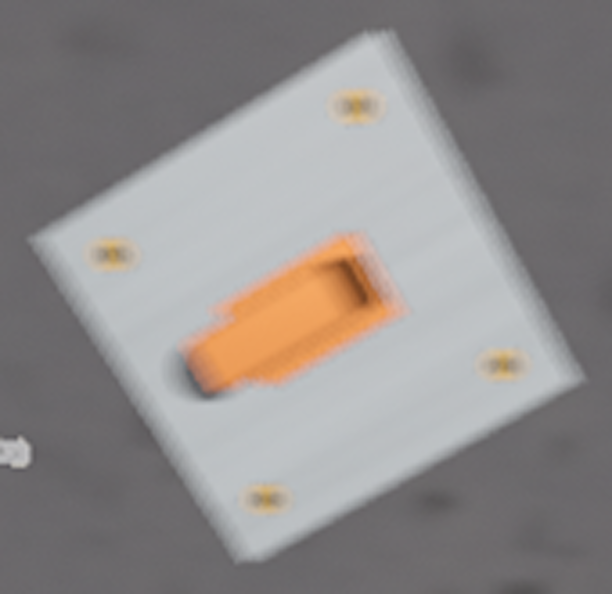

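Wrist view: bin rim corners at about (240,178), (423,172), (418,296) and (250,299). The template's hole is at (558,155), on its -y end.

Run:
```python
from h import *
p,d,K,E=load('w7');W=cloud(d,K,E)
X=ray([(240,178),(423,172),(418,296),(250,299)],.071,K,E);print(X.round(3).tolist(),X.mean(0).round(4))
print(ray([(558,155)],.005,K,E))
for u,v in [(244,182),(330,175),(330,230),(513,286),(558,155),(578,180)]: print(W[v,u].round(3))
st([X.mean(0)[0],X.mean(0)[1],.115])
```

```text
[[0.468, -0.481, 0.071], [0.472, -0.349, 0.071], [0.569, -0.351, 0.071], [0.564, -0.484, 0.071]] [ 0.5184 -0.4163  0.071 ]
[[ 0.47355288 -0.21378255  0.005     ]]
[ 0.471 -0.478  0.071]
[ 0.47  -0.416  0.07 ]
[ 0.529 -0.417  0.003]
[ 0.574 -0.267  0.052]
[ 0.474 -0.211  0.   ]
[ 0.497 -0.193  0.005]
{'time': 6.95, 'q': [-0.729, 0.266, 1.6371, -0.006, 1.2535, -2.2369], 'tool_pos': [0.5109, -0.4254, 0.2341], 'wrist_force': [-0.1024, -0.4892, -0.5039], 'width': 0.2673}
[[-0.015, 0.061, 0.998], [0.006, 0.998, -0.061], [-1.0, 0.005, -0.015]]
shift cm (tool) [11.9   0.9   0.87]
```

{"name": "arm_command", "arguments": {"series": [[[0,-0.015,-0.006,0,0.9,0.9,0.1],[0,0,0,4,0,0,0.1],[0,0,0,4,0,0,0.1],[0,0,0,4,0,0,0.1],[0,0,0,3,0,0,0.1],[0,0,0,0,0,0,0.1]]]}}

```text
time: 7.55
tool_pos: [0.5254, -0.4043, 0.08]
tcp_rot: [0.044, 1.565, -0.042]
wrist_force: [-0.3, 0.5, -0.8]
width: 0.268
```

Run:
```python
from h import *
st([.518,-.416,.08])
```

```text
{'time': 7.55, 'q': [-0.6955, 0.3891, 1.7795, 0.0051, 0.9699, -2.2144], 'tool_pos': [0.5254, -0.4043, 0.08], 'wrist_force': [-0.2797, 0.4855, -0.7552], 'width': 0.2676}
[[0.005, 0.055, 0.998], [0.001, 0.998, -0.055], [-1.0, 0.002, 0.005]]
shift cm (tool) [-0.01 -1.21 -0.68]
```

Correct, then release.

{"name": "arm_command", "arguments": {"series": [[[0,0,0,0,-1.2,-0.7,0.1],[0,0,0,0,0,0,0.45],[0,0,0,0,0,0,0.45],[0,0,0,0,0,0,0.45],[0,0,0,-2,0,0,0.45],[0,0,0,-4,0,0,0.45],[0,0,0,-4,0,0,0.45],[0,0,0,-4,0,0,0.45],[0,0,0,-2,0,0,0.45]]]}}

```text
time: 8.45
tool_pos: [0.5186, -0.4154, 0.2542]
tcp_rot: [0.039, 1.557, -0.045]
wrist_force: [-0.5, -0.6, 0.5]
width: 0.449
```

Run:
```python
from h import *
st();grab('wrist','w8')
```

```text
{'time': 8.45, 'q': [-0.7156, 0.2359, 1.6368, 0.0059, 1.2564, -2.2347], 'tool_pos': [0.5186, -0.4154, 0.2542], 'wrist_force': [-0.5038, -0.6247, 0.5449], 'width': 0.4489}
[[0.013, 0.054, 0.998], [-0.004, 0.999, -0.053], [-1.0, -0.003, 0.013]]
```

View pics/w8.png

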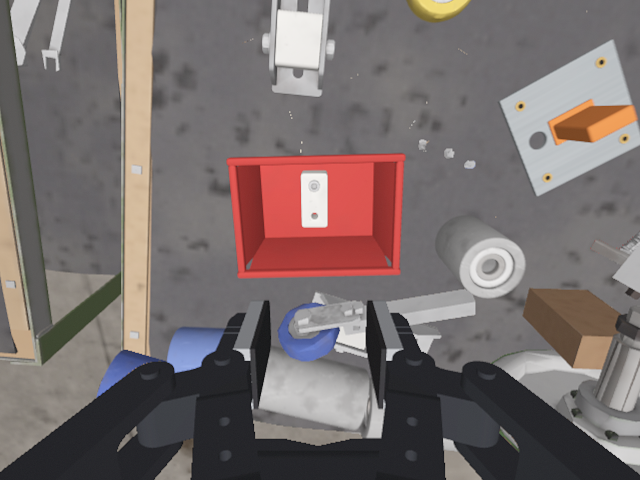

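The block lies in the bin at (315,199). The template comes next.

Run:
```python
from h import *
p,d,K,E=load('w6')
c=np.array([(385,32),(584,380),(250,562),(32,238)])/3.6+[165,80]
X=ray(c,.005,K,E);print(X.round(4).tolist(),X.mean(0).round(4), np.linalg.norm(np.diff(np.r_[X,X[:1]],axis=0),axis=1))
ax=(X[2]+X[3]-X[0]-X[1]);ax/=np.linalg.norm(ax);print(ax)
p,d,K,E=load('w8')
h=ray([(539,140)],0.0025,K,E);print('hole',h, 'centre via hole',h-ax*.032)
st()
```

```text
[[0.3948, -0.1639, 0.005], [0.4811, -0.12, 0.005], [0.5248, -0.2114, 0.005], [0.4382, -0.2566, 0.005]] [ 0.4597 -0.188   0.005 ] [0.09675257 0.10132899 0.09772613 0.10227923]
[ 0.42785848 -0.90384574  0.        ]
hole [[ 0.47365785 -0.21151538  0.0025    ]] centre via hole [[ 0.45996637 -0.18259231  0.0025    ]]
{'time': 8.5, 'q': [-0.7156, 0.2335, 1.633, 0.0059, 1.2574, -2.2347], 'tool_pos': [0.5197, -0.4164, 0.2579], 'wrist_force': [0.4104, -0.6872, 2.799], 'width': 0.4481}
[[0.017, 0.054, 0.998], [-0.007, 0.999, -0.053], [-1.0, -0.006, 0.017]]
```

{"name": "arm_command", "arguments": {"series": [[[0,0.017,0.007,0,3.8,-1.2,1],[0,0,0,0,3.8,-1.2,1],[0,0,0,0,3.8,-1.2,1],[0,0,0,0,3.8,-1.2,1],[0,0,0,0,3.8,-1.2,1],[0,0,0,0,3.4,-1.2,1]]]}}

```text
time: 9.1
tool_pos: [0.4628, -0.1894, 0.2662]
tcp_rot: [0.04, 1.55, -0.058]
wrist_force: [0.7, 0.2, 0.1]
width: 0.998
```

{"name": "arm_command", "arguments": {"series": [[[0.15,0,0,0,0,0,1],[0.15,0,0,0,0,0,1],[0.15,0,0,0,0,0,1],[0.15,0,0,0,0,0,1],[0.15,0,0,0,0,0,1],[0.15,0,0,0,0,0,1],[0.15,0,0,0,0,0,1],[0.02,0,0,0,0,0,1],[0,0,0,0,0,0,1]]]}}

```text
time: 10.0
tool_pos: [0.4633, -0.1849, 0.2756]
tcp_rot: [0.884, 1.341, -0.875]
wrist_force: [0.2, 1.3, -0.0]
width: 0.997
```

Run:
```python
from h import *
st([.46,-.185,.25]);grab('wrist','w9')
```

```text
{'time': 10.0, 'q': [-0.4293, -0.1146, 1.9684, -0.0006, 1.2464, -0.8619], 'tool_pos': [0.4633, -0.1849, 0.2756], 'wrist_force': [0.2039, 1.3282, -0.005], 'width': 0.9965}
[[0.037, 0.907, 0.419], [-0.018, 0.42, -0.908], [-0.999, 0.027, 0.032]]
shift cm (tool) [ 2.55 -0.37 -0.22]
```

View pics/w9.png

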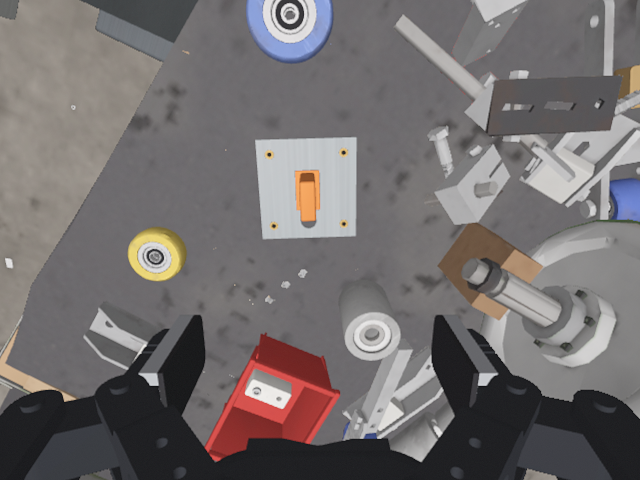

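The template is in view with discs at (269,155), (344,152), (274,226) and (344,224), and the rib top around (308,196).

```bash
cat > tm.py <<'E'
from h import *
def tmeas(tag,roi):
    p,d,K,E=load(tag);h=cv2.cvtColor(p,cv2.COLOR_BGR2HSV);u0,v0,u1,v1=roi
    W=cloud(d,K,E)
    m=np.zeros((480,640),np.uint8);m[v0:v1,u0:u1]=cv2.inRange(h,(0,0,120),(180,60,255))[v0:v1,u0:u1]
    c=max(cv2.findContours(cv2.morphologyEx(m,cv2.MORPH_CLOSE,np.ones((9,9))),0,1)[0],key=cv2.contourArea)
    X=ray(c[:,0],.005,K,E)[:,:2];r=cv2.minAreaRect((X*1000).astype(np.float32));print('plate',r)
    m=np.zeros((480,640),np.uint8);m[v0:v1,u0:u1]=cv2.inRange(h,(3,120,100),(20,255,255))[v0:v1,u0:u1]
    q=W[(m>0)&(abs(W[...,2]-.056)<.004)];r=cv2.minAreaRect((q[:,:2]*1000).astype(np.float32));print('ribtop',len(q),r,q[:,2].mean())
E
python3 - <<'E'
from tm import *
tmeas('w9',(245,125,370,250))
p,d,K,E=load('w9')
X=ray([(269,155),(344,152),(274,226),(344,224)],.005,K,E);print(X.round(4).tolist(),X.mean(0)); a=X[2]+X[3]-X[0]-X[1];print(a/np.linalg.norm(a))
E
```

```text
plate ((459.2410583496094, -185.79466247558594), (98.15489196777344, 101.64225769042969), 26.308992385864258)
ribtop 617 ((458.9502868652344, -185.73646545410156), (13.850590705871582, 35.20625305175781), 27.456804275512695) 0.055365887284910466
[[0.4115, -0.1701, 0.005], [0.4764, -0.1373, 0.005], [0.4436, -0.2344, 0.005], [0.5084, -0.2027, 0.005]] [ 0.4599801  -0.18614336  0.005     ]
[ 0.44294828 -0.89654717  0.        ]
```

{"name": "arm_command", "arguments": {"series": [[[-0.027,0.032,-0.026,0,-0.4,-0.1,0.7],[0,0,0,4,0,0,0.7],[0,0,0,4,0,0,0.7],[0,0,0,4,0,0,0.7],[0,0,0,4,0,0,0.7],[0,0,0,1.5,0,0,0.7],[0,0,0,0,0,0,0.6]]]}}

```text
time: 10.75
tool_pos: [0.4634, -0.188, 0.0999]
tcp_rot: [0.85, 1.387, -0.848]
wrist_force: [-0.1, 0.4, 0.0]
width: 0.601
```

Run:
```python
from h import *
st([.459,-.1859,.044]);grab('wrist','w10')
```

```text
{'time': 10.75, 'q': [-0.4353, 0.0793, 2.1256, 0.0001, 0.9254, -0.913], 'tool_pos': [0.4634, -0.188, 0.0999], 'wrist_force': [-0.1283, 0.3896, 0.004], 'width': 0.6012}
[[0.01, 0.888, 0.46], [-0.005, 0.46, -0.888], [-1.0, 0.007, 0.009]]
shift cm (tool) [ 5.58 -0.34 -0.44]
```

View pics/w10.png

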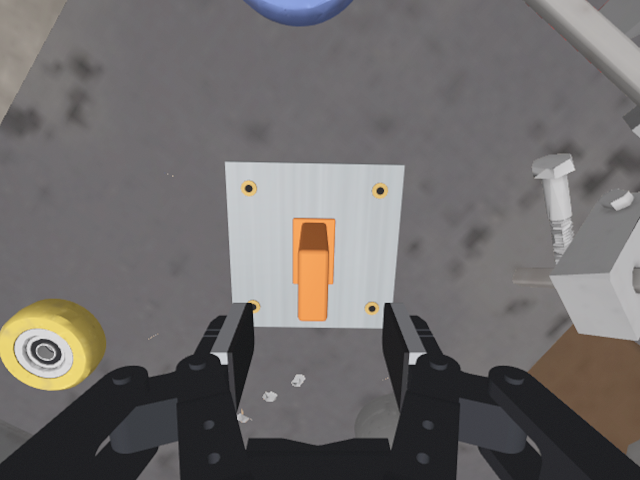

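Run:
```python
from tm import *
tmeas('w10',(215,155,410,335))
p,d,K,E=load('w10')
X=ray([(249,188),(380,190.5),(372,309)],.005,K,E);print(X.round(4).tolist(),((X[0]+X[2])/2).round(4)); a=X[1]-X[0];print(a/np.linalg.norm(a)); a=X[2]-X[1];print(a/np.linalg.norm(a))
```

```text
plate ((459.3700256347656, -185.85595703125), (97.6253890991211, 100.63200378417969), 26.22627067565918)
ribtop 2142 ((459.3252868652344, -185.64425659179688), (13.722362518310547, 35.48848342895508), 26.644189834594727) 0.05533005120259681
[[0.4114, -0.1696, 0.005], [0.4761, -0.1378, 0.005], [0.5083, -0.2029, 0.005]] [ 0.4599 -0.1862  0.005 ]
[0.89741975 0.44117773 0.        ]
[ 0.44348005 -0.89628425  0.        ]
```

{"name": "arm_command", "arguments": {"series": [[[0.018,0.009,-0.007,1,-0.3,-0.4,0.6],[0,0,0,2,0,0,0.6],[0,0,0,1.5,0,0,0.6],[0,0,0,0.5,0,0,0.6]]], "newtons": 80}}

```text
time: 11.2
tool_pos: [0.4644, -0.1884, 0.0553]
tcp_rot: [0.865, 1.38, -0.862]
wrist_force: [0.2, 0.4, 0.3]
width: 0.597
```

Run:
```python
from h import *
st([.4594,-.1858,.044])
```

```text
{'time': 11.2, 'q': [-0.4351, 0.1461, 2.1518, 0.0003, 0.8317, -0.8943], 'tool_pos': [0.4644, -0.1884, 0.0553], 'wrist_force': [0.1893, 0.4227, 0.2552], 'width': 0.5971}
[[0.011, 0.896, 0.443], [-0.005, 0.443, -0.896], [-1.0, 0.008, 0.009]]
shift cm (tool) [ 1.12 -0.34 -0.46]
```

{"name": "arm_command", "arguments": {"series": [[[0,0.01,-0.007,0.6,-0.35,-0.5,0.6],[0,0,0,0.4,0,-0.1,0.6]]]}}

```text
time: 11.4
tool_pos: [0.4596, -0.185, 0.0464]
tcp_rot: [0.866, 1.391, -0.864]
wrist_force: [-0.0, 1.0, -0.1]
width: 0.602
```

Run:
```python
from h import *
st([.4594,-.1858,.044])
```

```text
{'time': 11.4, 'q': [-0.4336, 0.1561, 2.1612, 0.0015, 0.8227, -0.8935], 'tool_pos': [0.4596, -0.185, 0.0464], 'wrist_force': [-0.0225, 1.0475, -0.1406], 'width': 0.6024}
[[0.002, 0.897, 0.443], [0.0, 0.443, -0.897], [-1.0, 0.002, 0.001]]
shift cm (tool) [ 0.24 -0.06  0.07]
```

Well aligned; I'll close.

{"name": "arm_command", "arguments": {"series": [[[0,0,0,0.2,-0.05,0.05,0.35],[0,0,0,0.1,0,0,0.05],[0,0,0,0,0,0,0.05],[0,0,0,0,0,0,0.05],[0,0,0,0,0,0,0.05],[0,0,0,0,0,0,0.05]]], "newtons": 80}}

```text
time: 12.0
tool_pos: [0.46, -0.1858, 0.0443]
tcp_rot: [0.866, 1.389, -0.863]
wrist_force: [0.7, -0.0, -0.8]
width: 0.148
```

Run:
```python
from h import *
st([.4594,-.1858,.044]);grab('wrist','w11')
```

```text
{'time': 12.0, 'q': [-0.4349, 0.1595, 2.1621, 0.0016, 0.8165, -0.895], 'tool_pos': [0.46, -0.1858, 0.0443], 'wrist_force': [0.7392, -0.0335, -0.8276], 'width': 0.1478}
[[0.004, 0.896, 0.443], [-0.0, 0.443, -0.896], [-1.0, 0.003, 0.002]]
shift cm (tool) [ 0.03 -0.05 -0.03]
```

View pics/w11.png

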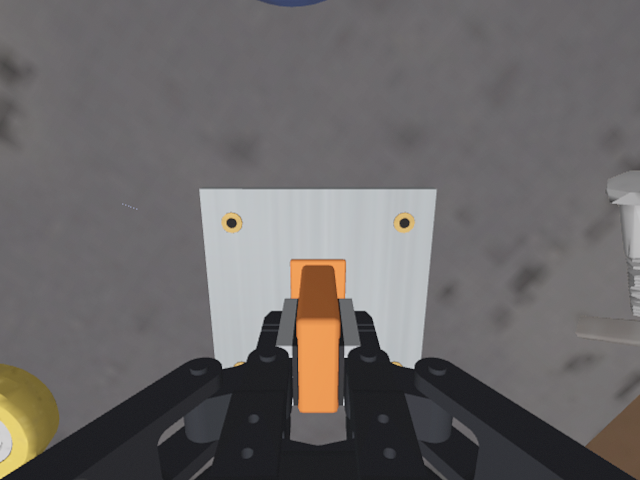

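{"name": "arm_command", "arguments": {"series": [[[0,0,0,-2,0,0,0.05],[0,0,0,-4,0,0,0.05],[0.12,0,0,-4,0,0,0.05],[0.12,0,0,-4,0,0,0.05],[0.12,0,0,-4,0,0,0.05],[0.12,0,0,-2,0,0,0.05],[0.03,0,0,0,0,0,0.05]]]}}

```text
time: 12.75
tool_pos: [0.4561, -0.1844, 0.2484]
tcp_rot: [1.262, 1.181, -1.264]
wrist_force: [1.1, -0.5, -3.1]
width: 0.152
```

Run:
```python
from h import *
st([.49,.1,.25]);grab('side','s3')
```

```text
{'time': 12.75, 'q': [-0.4355, -0.0796, 1.9865, 0.0011, 1.2408, -0.3639], 'tool_pos': [0.4561, -0.1844, 0.2484], 'wrist_force': [1.0905, -0.5472, -3.1385], 'width': 0.1517}
[[-0.005, 0.997, -0.072], [0.004, -0.072, -0.997], [-1.0, -0.005, -0.003]]
shift cm (tool) [ -0.07   1.33 -28.61]
```

View pics/s3.png

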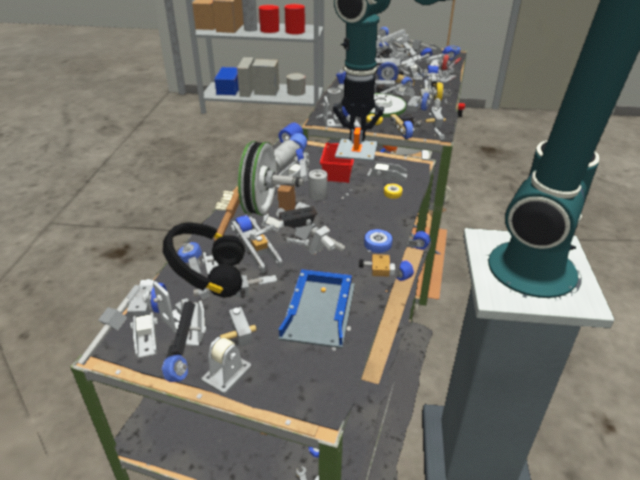

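{"name": "arm_command", "arguments": {"series": [[[0,0,0,0,0.1,-2.5,0.05],[0,0,0,0,0.2,-4.5,0.05],[0,0,0,0,0.2,-4.5,0.05],[0,0,0,0,0.2,-4.5,0.05],[0,0,0,0,0.2,-4.5,0.05],[0,0,0,0,0.2,-4.5,0.05],[0,0,0,0,0.2,-4.5,0.05],[0,0,0,0,0.2,-4.5,0.05],[0,0,0,0,0.2,-4.5,0.05],[0,0,0,0,0.2,-4.5,0.05]]]}}

```text
time: 13.8
tool_pos: [0.501, 0.2526, 0.2391]
tcp_rot: [1.254, 1.185, -1.277]
wrist_force: [1.3, 0.6, -2.2]
width: 0.149
```

Run:
```python
from h import *
st([.517,.37,.2])
```

```text
{'time': 13.8, 'q': [0.4191, 0.0689, 1.8563, 0.0063, 1.2328, 0.4908], 'tool_pos': [0.501, 0.2526, 0.2391], 'wrist_force': [1.3111, 0.6285, -2.1537], 'width': 0.1488}
[[-0.017, 0.997, -0.074], [-0.001, -0.074, -0.997], [-1.0, -0.017, 0.003]]
shift cm (tool) [  3.87   0.8  -11.84]
```

{"name": "arm_command", "arguments": {"series": [[[-0.019,0,0.017,0,0.3,-4,0.05],[0,0,0,0,0.3,-4,0.05],[0,0,0,0,0.2,-3.5,0.05],[0,0,0,0,0,0,0.05]]]}}

```text
time: 14.2
tool_pos: [0.5127, 0.3764, 0.2325]
tcp_rot: [1.235, 1.189, -1.249]
wrist_force: [-0.2, -1.1, -2.7]
width: 0.156
```

Run:
```python
from h import *
st([.5166,.37,.12]);grab('wrist','w12')
```

```text
{'time': 14.2, 'q': [0.5941, 0.2094, 1.7094, -0.0001, 1.2309, 0.6385], 'tool_pos': [0.5127, 0.3764, 0.2325], 'wrist_force': [-0.2143, -1.0857, -2.7482], 'width': 0.1558}
[[-0.007, 0.999, -0.044], [-0.005, -0.044, -0.999], [-1.0, -0.006, 0.005]]
shift cm (tool) [11.25  0.49  0.57]
```

View pics/w12.png

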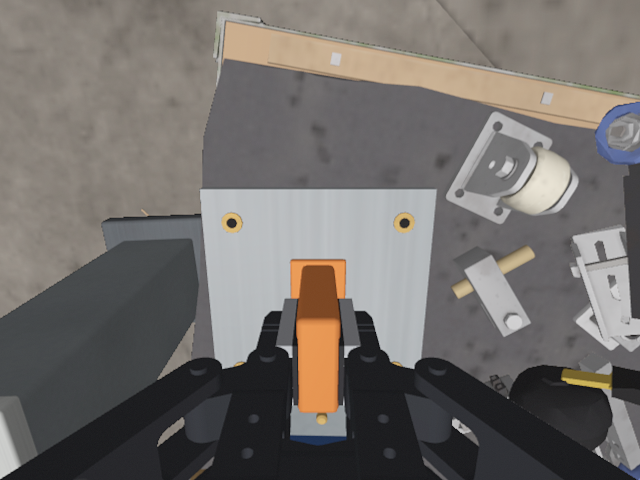

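{"name": "arm_command", "arguments": {"series": [[[0.011,0.005,0.007,2,0.4,0.5,0.05],[0,0,0,4,0,0,0.05],[0,0,0,4,0,0,0.05],[0,0,0,3,0,0,0.05],[0,0,0,1,0,0,0.05]]]}}

```text
time: 14.75
tool_pos: [0.5161, 0.3641, 0.0879]
tcp_rot: [1.246, 1.179, -1.251]
wrist_force: [-0.2, -0.5, -3.0]
width: 0.152
```

Run:
```python
from h import *
st([.5166,.37,.064])
```

```text
{'time': 14.75, 'q': [0.5771, 0.3312, 1.8428, -0.0049, 0.97, 0.6341], 'tool_pos': [0.5161, 0.3641, 0.0879], 'wrist_force': [-0.1797, -0.492, -2.9551], 'width': 0.1525}
[[0.0, 0.999, -0.054], [-0.005, -0.054, -0.999], [-1.0, 0.0, 0.005]]
shift cm (tool) [ 2.39  0.02 -0.6 ]
```

{"name": "arm_command", "arguments": {"series": [[[0,0.005,0,1.2,0,-0.6,0.05],[0,0,0,0.9,0,0,0.05],[0,0,0,0.3,0,0,0.05]]]}}

```text
time: 15.05
tool_pos: [0.5163, 0.3684, 0.0622]
tcp_rot: [1.249, 1.183, -1.251]
wrist_force: [-0.3, 0.0, -3.0]
width: 0.152
```

```bash
cat >> h.py <<'E'
P=np.array([.5045,.1505]); JX=np.array([-.055,-.9985]); JY=np.array([.9985,-.055])
def jst(z=.064):
    s,M=st(); t=s['tool_pos']; c=t+M@np.array([0,-.0005,-.0003]); h=c+M[:,2]*.032
    print('hole in jig: x',((h[:2]-P)@JX*1000+50).round(1),'y',((h[:2]-P)@JY*1000).round(1),'underside',((t[2]-.0443)*1000).round(1),'yaw err mrad',(np.arctan2(M[:2,2]@JY,M[:2,2]@JX)*1000).round(1),
     'xtilt y,z',(M[2,1]).round(4),(M[2,2]).round(4))
    return s,M
E
python3 - <<'E'
from h import *
jst();grab('side','s4');p=load('s4')[0];cv2.imwrite('pics/a5.png',cv2.resize(p[240:390,240:400],None,fx=4.5,fy=4,interpolation=cv2.INTER_CUBIC))
E
```

```text
{'time': 15.05, 'q': [0.5805, 0.3657, 1.8514, -0.0, 0.9259, 0.6359], 'tool_pos': [0.5163, 0.3684, 0.0622], 'wrist_force': [-0.3366, 0.023, -3.0482], 'width': 0.152}
[[-0.001, 0.998, -0.055], [-0.001, -0.055, -0.998], [-1.0, -0.001, 0.001]]
hole in jig: x -136.5 y -0.7 underside 17.9 yaw err mrad -0.4 xtilt y,z -0.0011 0.0008
```

View pics/a5.png

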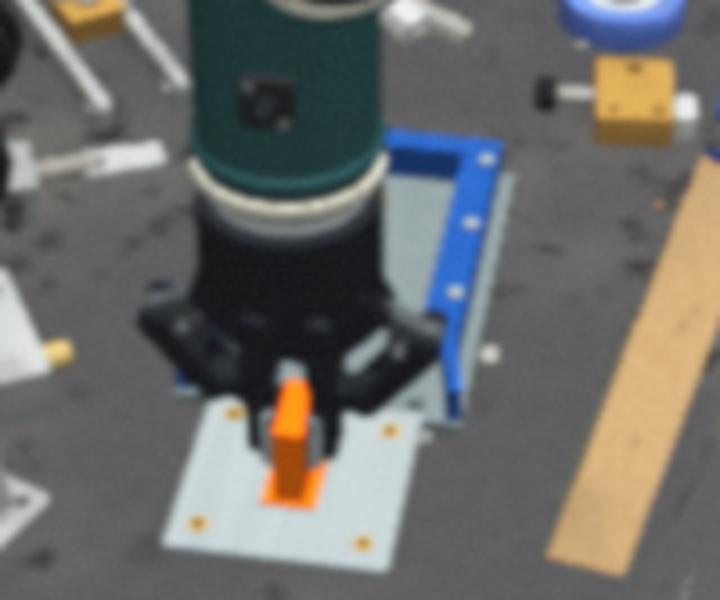

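{"name": "arm_command", "arguments": {"series": [[[0,0,0,-0.2,0.07,1,0.05],[0,0,0,0,0,2,0.05],[0,0,0,0,0,1.5,0.05],[0,0,0,0,0,1,0.05],[0,0,0,0,0,0,0.05]]]}}

```text
time: 15.6
tool_pos: [0.5165, 0.3097, 0.0691]
tcp_rot: [1.254, 1.18, -1.244]
wrist_force: [-0.3, -0.5, -2.3]
width: 0.155
```

Run:
```python
from h import *
jst()
grab('scene','c4');p=load('c4')[0];cv2.imwrite('pics/a6.png',cv2.resize(p[220:310,190:330],None,fx=5.5,fy=5.5,interpolation=cv2.INTER_CUBIC))
grab('wrist','w13')
```

```text
{'time': 15.6, 'q': [0.4991, 0.3006, 1.9253, -0.0009, 0.9095, 0.5545], 'tool_pos': [0.5165, 0.3097, 0.0691], 'wrist_force': [-0.2774, -0.4528, -2.2951], 'width': 0.1554}
[[0.006, 0.998, -0.055], [0.002, -0.055, -0.998], [-1.0, 0.006, -0.003]]
hole in jig: x -77.9 y 2.8 underside 24.8 yaw err mrad 0.1 xtilt y,z 0.0056 -0.0027
```

View pics/a6.png

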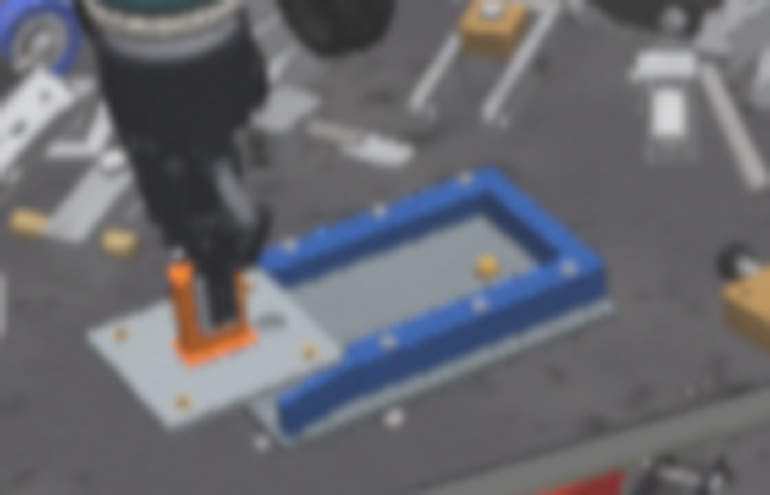

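View pics/w13.png

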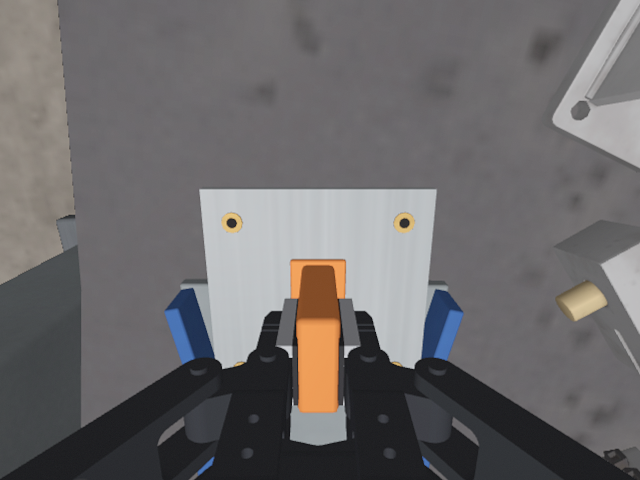

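Run:
```python
from h import *
p,d,K,E=load('w13')
cv2.imwrite('pics/a7.png',cv2.resize(p[180:380,150:480],None,fx=2.4,fy=2.9,interpolation=cv2.INTER_CUBIC))
h=cv2.cvtColor(p,cv2.COLOR_BGR2HSV);m=cv2.inRange(h,(104,120,60),(122,255,255))
for v in (300,310,320,330,340):
    u=np.flatnonzero(m[v,150:480])+150; L=u[u<300];Rr=u[u>300]
    X=ray([(L.min()-.5,v),(L.max()+.5,v),(Rr.min()-.5,v),(Rr.max()+.5,v)],.032,K,E)[:,:2]
    print(v,L.min(),L.max(),Rr.min(),Rr.max(),((X-P)@JY*1000).round(1),((X-P)@JX*1000+50).round(1))
X=ray([(231.5,223),(404,223)],.0248+.005,K,E)[:,:2];print('discs',((X-P)@JY*1000).round(1),((X-P)@JX*1000+50).round(1))
```

```text
300 174 196 432 453 [-60.3 -50.2  53.4  63.2] [-111.4 -111.4 -111.1 -111.1]
310 165 199 429 460 [-64.8 -49.3  52.5  66.8] [-106.6 -106.5 -106.2 -106.2]
320 167 202 426 460 [-64.5 -48.4  51.6  67.3] [-101.6 -101.6 -101.3 -101.2]
330 171 205 424 457 [-63.3 -47.5  51.1  66.5] [-96.6 -96.5 -96.2 -96.1]
340 174 208 424 453 [-62.5 -46.6  51.5  65.2] [-91.4 -91.4 -91.1 -91. ]
discs [-33.   39.5] [-145.8 -145.6]
```

View pics/a7.png

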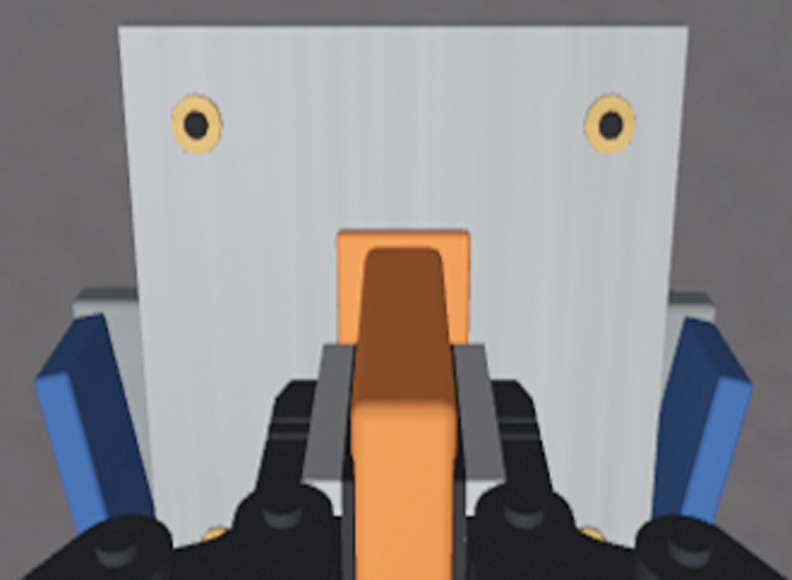

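Run:
```python
from h import *
for tag,cols in [('w1',list(range(225,415,15))),('w5',list(range(130,245,15)))]:
    p,d,K,E=load(tag);h=cv2.cvtColor(p,cv2.COLOR_BGR2HSV);m=cv2.inRange(h,(104,130,50),(122,255,255));m[:140]=0
    if tag=='w1': m[305:]=0
    mids=[]
    for u in cols:
        v=np.flatnonzero(m[:,u])
        v0=v.min()-.5
        top=v[v<235];bot=v[v>235]
        a=top.max()+.5; b=bot.max()+.5; c=bot.min()-.5
        X=ray([(u,v0),(u,a),(u,c),(u,b)],.032,K,E)[:,:2]
        print(tag,u,((X-P)@JY*1000).round(1),((X-P)@JX*1000+50).round(0)[0])
```

```text
w1 225 [-60.6 -42.3  41.5  50.4] 62.0
w1 240 [-60.4 -42.   41.8  59.6] 49.0
w1 255 [-60.1 -41.7  41.1  59.9] 37.0
w1 270 [-60.7 -41.5  41.3  59.2] 24.0
w1 285 [-60.4 -41.2  41.6  50.5] 11.0
w1 300 [-61.  -41.8  40.9  59.7] -1.0
w1 315 [-60.8 -41.6  41.2  60. ] -14.0
w1 330 [-60.5 -41.3  41.4  59.2] -26.0
w1 345 [-61.1 -41.9  41.7  50.5] -39.0
w1 360 [-60.8 -41.7  41.   59.8] -51.0
w1 375 [-60.6 -52.3  45.2  59. ] -64.0
w1 390 [-62.8 -55.4  48.4  61.3] -76.0
w1 405 [-65.  -57.6  51.6  64.6] -89.0
w5 130 [-62.1 -20.4 -19.8  58.4] 65.0
w5 145 [-62.  -42.3   8.9  49.7] 57.0
w5 160 [-61.9 -42.2  37.6  58.6] 49.0
w5 175 [-61.8 -42.1  37.7  58.6] 40.0
w5 190 [-61.7 -42.   37.8  58.7] 32.0
w5 205 [-61.6 -41.9  37.9  58.8] 24.0
w5 220 [-61.5 -41.8  38.   58.9] 15.0
w5 235 [-61.4 -41.7  38.1  51. ] 7.0
```

{"name": "arm_command", "arguments": {"series": [[[0,-0.003,-0.006,0.5,-0.19,-0.3,0.05],[0,0,0,0.15,0,0,0.05]]]}}

```text
time: 15.9
tool_pos: [0.5157, 0.3151, 0.063]
tcp_rot: [1.251, 1.183, -1.248]
wrist_force: [-0.1, -0.2, -2.1]
width: 0.152
```

Run:
```python
from h import *
jst()
```

```text
{'time': 15.9, 'q': [0.5068, 0.3141, 1.9207, 0.0012, 0.9048, 0.5608], 'tool_pos': [0.5157, 0.3151, 0.063], 'wrist_force': [-0.1375, -0.2402, -2.0573], 'width': 0.1523}
[[0.001, 0.998, -0.055], [0.002, -0.055, -0.998], [-1.0, 0.001, -0.002]]
hole in jig: x -83.3 y 1.7 underside 18.7 yaw err mrad 0.2 xtilt y,z 0.0012 -0.0019
```

{"name": "arm_command", "arguments": {"series": [[[0,0,0,0,-0.1,1,0.05],[0,0,0,0.05,-0.05,1,0.05],[0,0,0,0.08,-0.05,1,0.05]]]}}

```text
time: 16.2
tool_pos: [0.512, 0.2857, 0.0608]
tcp_rot: [1.249, 1.185, -1.245]
wrist_force: [1.6, 0.6, -3.0]
width: 0.148
```

Run:
```python
from h import *
jst()
```

```text
{'time': 16.2, 'q': [0.4659, 0.287, 1.962, 0.0014, 0.8903, 0.5162], 'tool_pos': [0.512, 0.2857, 0.0608], 'wrist_force': [1.5627, 0.559, -2.9595], 'width': 0.1483}
[[0.002, 0.999, -0.051], [0.002, -0.051, -0.999], [-1.0, 0.001, -0.002]]
hole in jig: x -53.7 y -0.4 underside 16.5 yaw err mrad 3.9 xtilt y,z 0.0015 -0.0021
```

{"name": "arm_command", "arguments": {"series": [[[0.004,-0.002,0,-0.3,0.15,0,0.05],[0,0,0,0,0,1,0.05],[0,0,0,0,0,1,0.05]]]}}

```text
time: 16.5
tool_pos: [0.5121, 0.2632, 0.064]
tcp_rot: [1.25, 1.181, -1.25]
wrist_force: [0.5, 0.3, -2.4]
width: 0.152
```

Run:
```python
from h import *
jst()
```

```text
{'time': 16.5, 'q': [0.4321, 0.2663, 1.9819, -0.0012, 0.8926, 0.4888], 'tool_pos': [0.5121, 0.2632, 0.064], 'wrist_force': [0.4776, 0.2712, -2.3617], 'width': 0.1517}
[[0.001, 0.998, -0.056], [-0.001, -0.056, -0.998], [-1.0, 0.001, 0.001]]
hole in jig: x -31.3 y 0.9 underside 19.7 yaw err mrad -0.9 xtilt y,z 0.0011 0.0005
```

{"name": "arm_command", "arguments": {"series": [[[0,0,0,0,-0.02,1,0.05],[0,0,0,0,-0.02,1,0.05],[0,0,0,0.02,-0.02,1,0.05]]]}}

```text
time: 16.8
tool_pos: [0.5093, 0.2301, 0.064]
tcp_rot: [1.25, 1.181, -1.251]
wrist_force: [-1.1, -0.1, -2.1]
width: 0.151
```

Run:
```python
from h import *
jst()
```

```text
{'time': 16.8, 'q': [0.3804, 0.2385, 2.018, -0.0014, 0.8848, 0.4376], 'tool_pos': [0.5093, 0.2301, 0.064], 'wrist_force': [-1.1254, -0.0693, -2.1111], 'width': 0.151}
[[0.001, 0.998, -0.056], [-0.001, -0.056, -0.998], [-1.0, 0.001, 0.001]]
hole in jig: x 1.9 y -0.1 underside 19.7 yaw err mrad -1.3 xtilt y,z 0.0007 0.0009
```

{"name": "arm_command", "arguments": {"series": [[[0,0,0,0,0.05,1,0.05],[0,0,0,0,0,1,0.05],[0,0,0,0,0,1,0.05]]]}}

```text
time: 17.1
tool_pos: [0.5077, 0.197, 0.0639]
tcp_rot: [1.25, 1.181, -1.251]
wrist_force: [0.1, 0.3, -2.6]
width: 0.152
```

Run:
```python
from h import *
jst()
for n,t in (('scene','c5'),('side','s5'),('wrist','w14')): grab(n,t)
p=load('c5')[0];cv2.imwrite('pics/a8.png',cv2.resize(p[230:310,210:320],None,fx=7,fy=7,interpolation=cv2.INTER_CUBIC))
```

```text
{'time': 17.1, 'q': [0.3251, 0.2147, 2.0483, -0.0015, 0.8787, 0.3828], 'tool_pos': [0.5077, 0.197, 0.0639], 'wrist_force': [0.1186, 0.3409, -2.6418], 'width': 0.1517}
[[0.0, 0.998, -0.057], [-0.001, -0.057, -0.998], [-1.0, 0.0, 0.001]]
hole in jig: x 35.1 y 0.1 underside 19.6 yaw err mrad -1.7 xtilt y,z 0.0004 0.0011
```

View pics/a8.png

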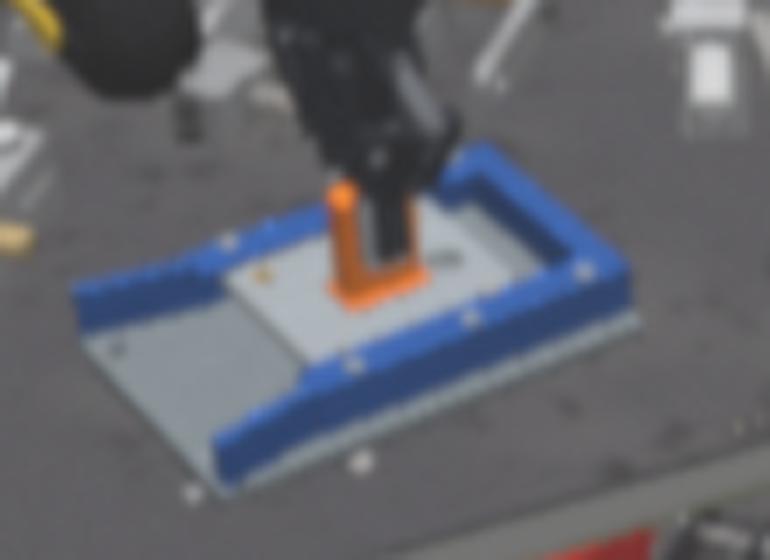

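View pics/w14.png

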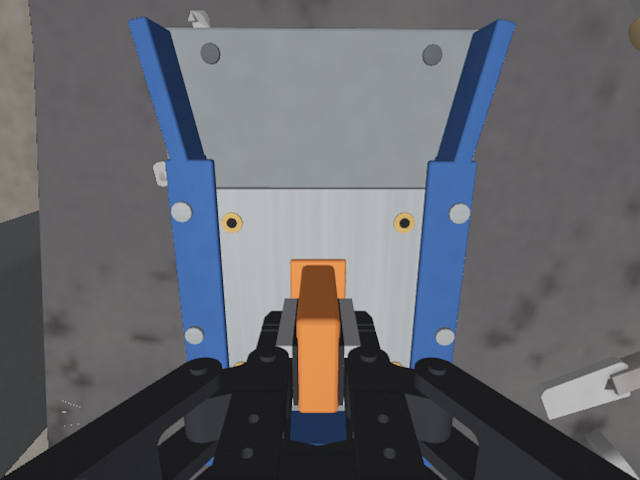

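```bash
cat > rel.py <<'E'
from h import *
def rel(tag,under,pts):
    p,d,K,E=load(tag)
    for nm,uv,z in pts:
        X=ray([uv],z,K,E)[0,:2]; print(nm,'jig x',((X-P)@JX*1000+50).round(1),'y',((X-P)@JY*1000).round(1))
E
python3 - <<'E'
from rel import *
u=.0196
rel('w14',u,[('rear edge',(318,188),u+.005),('lipend L',(200,160),.032),('lipend R',(441,161),.032),('deck front',(318,29),.008),('discL',(231.5,223),u+.005),('discR',(404,223),u+.005),
 ('lip in L up',(214.5,175),.032),('lip in R up',(428,175),.032),('screwL',(181,212),.0345),('screwR',(459,213),.0345),('screwL2',(194,336),.0345),('screwR2',(445,337),.0345)])
p,d,K,E=load('w1')
print('w1 lip ends', [( (ray([q],.032,K,E)[0,:2]-P)@JX*1000+50).round(1) for q in [(368,170),(367,283)]],'front',((ray([(419,220)],.008,K,E)[0,:2]-P)@JX*1000+50).round(1))
E
```

```text
rear edge jig x -46.2 y 0.1
lipend L jig x -58.3 y -44.7
lipend R jig x -57.6 y 46.9
deck front jig x -107.3 y 0.3
discL jig x -31.6 y -36.1
discR jig x -31.4 y 36.1
lip in L up jig x -52.6 y -39.6
lip in R up jig x -52.3 y 42.4
screwL jig x -38.7 y -53.2
screwR jig x -37.9 y 55.0
screwL2 jig x 16.2 y -53.6
screwR2 jig x 16.9 y 54.8
w1 lip ends [np.float64(-58.1), np.float64(-58.9)] front -109.5
```

{"name": "arm_command", "arguments": {"series": [[[0,0,0,0,0.08,0.8,0.05],[0,0,0,0,0.03,0.6,0.05],[0,0,0,0,0,0.1,0.05]]]}}

```text
time: 17.55
tool_pos: [0.5084, 0.1819, 0.0641]
tcp_rot: [1.251, 1.181, -1.251]
wrist_force: [1.0, 0.2, -2.4]
width: 0.155
```

Run:
```python
from h import *
jst()
for n,t in (('scene','c6'),('wrist','w15')): grab(n,t)
jst()
p=load('c6')[0];cv2.imwrite('pics/a9.png',cv2.resize(p[230:310,210:320],None,fx=7,fy=7,interpolation=cv2.INTER_CUBIC))
```

```text
{'time': 17.55, 'q': [0.2979, 0.2061, 2.0585, -0.001, 0.8762, 0.3555], 'tool_pos': [0.5084, 0.1819, 0.0641], 'wrist_force': [1.0351, 0.1874, -2.4428], 'width': 0.1545}
[[0.001, 0.998, -0.057], [-0.0, -0.057, -0.998], [-1.0, 0.001, 0.0]]
hole in jig: x 50.1 y 1.6 underside 19.8 yaw err mrad -1.9 xtilt y,z 0.001 0.0004
{'time': 17.65, 'q': [0.2984, 0.2062, 2.0583, -0.0007, 0.8762, 0.356], 'tool_pos': [0.5084, 0.1823, 0.0641], 'wrist_force': [-0.5253, -0.0959, -1.5335], 'width': 0.1526}
[[0.001, 0.998, -0.057], [-0.0, -0.057, -0.998], [-1.0, 0.001, 0.0]]
hole in jig: x 49.8 y 1.6 underside 19.8 yaw err mrad -2.1 xtilt y,z 0.001 0.0002
```

View pics/w15.png

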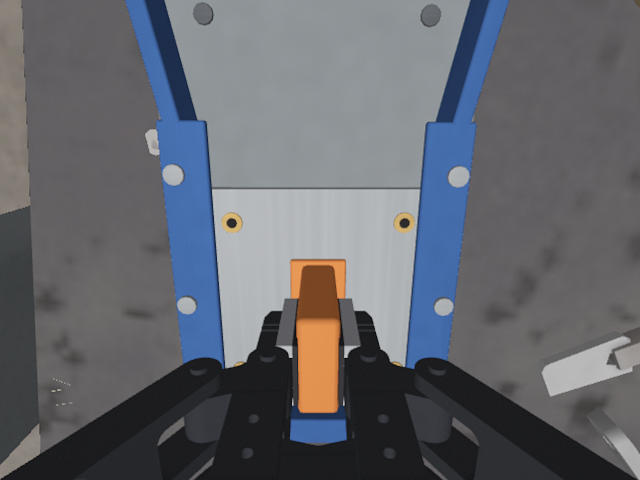

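View pics/a9.png

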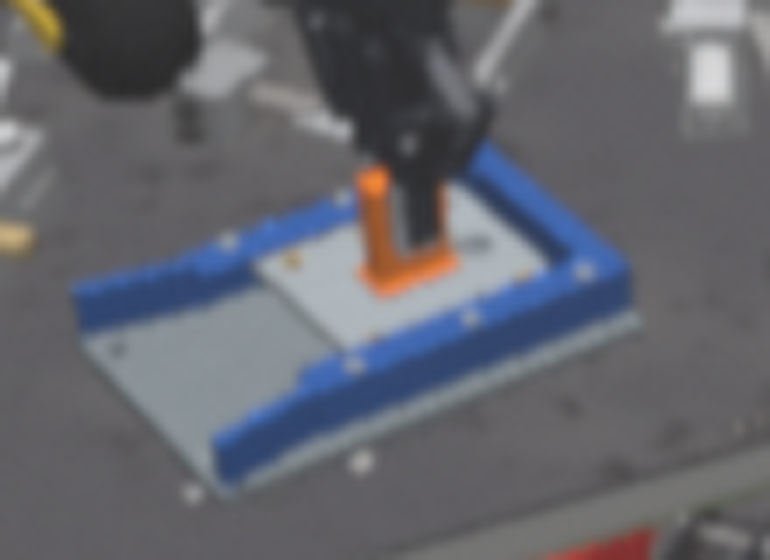

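Run:
```python
from rel import *
u=.0198
rel('w15',u,[('rear edge',(318,187.7),u+.005),('lipend L',(193,121.5),.032),('lipend R',(445,122.5),.032),('discL',(231.5,223),u+.005),('discR',(404,223),u+.005),
 ('lip in L up',(206.5,150),.032),('lip in R up',(426,150),.032),('screwL',(172.5,174.5),.0345),('screwR',(458.5,177),.0345),('screwL2',(186.5,305.5),.0345),('screwR2',(444,306.5),.0345)])
p=load('c6')[0];cv2.imwrite('pics/b1.png',cv2.resize(p[255:275,268:292],None,fx=30,fy=30,interpolation=cv2.INTER_CUBIC))
p,d,K,E=load('c6'); 
# hole seen in scene at crop (475,243)
c=np.array([(475,243)])/7+[210,230]; X=ray(c,.0248,K,E)[:,:2];print('hole scene jig',((X-P)@JX*1000+50),((X-P)@JY*1000))
p,d,K,E=load('scene0');h=cv2.cvtColor(p,cv2.COLOR_BGR2HSV);m=cv2.inRange(h,(14,120,120),(28,255,255))[260:275,270:290]
v,uu=np.nonzero(m);print(len(v)); X=ray([(uu.mean()+270,v.mean()+260)],.0135,K,E)[:,:2];print('pin scene jig',((X-P)@JX*1000+50),((X-P)@JY*1000))
```

```text
rear edge jig x -31.9 y 1.9
lipend L jig x -57.9 y -44.4
lipend R jig x -57.3 y 49.0
discL jig x -17.1 y -34.4
discR jig x -17.0 y 37.9
lip in L up jig x -47.5 y -40.3
lip in R up jig x -47.3 y 42.8
screwL jig x -38.7 y -53.3
screwR jig x -37.5 y 55.3
screwL2 jig x 16.2 y -53.6
screwR2 jig x 16.9 y 54.9
hole scene jig [49.10520366] [-1.18109145]
3
pin scene jig [48.25338086] [-3.93125301]
```

View pics/b1.png

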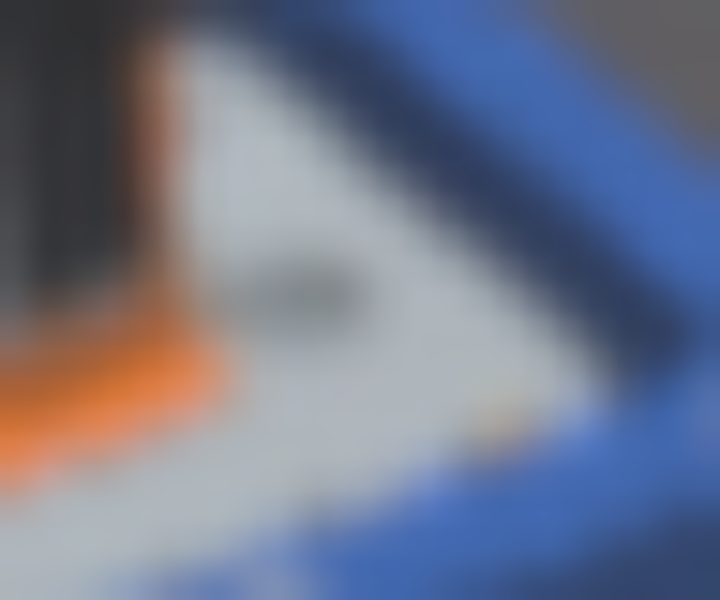

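{"name": "arm_command", "arguments": {"series": [[[0,0,0,0,-0.05,0.2,0.05],[0,0,0,0.15,0,0,0.05],[0,0,0,0.15,0,0,0.05]]]}}

```text
time: 17.95
tool_pos: [0.5081, 0.1807, 0.0613]
tcp_rot: [1.252, 1.181, -1.249]
wrist_force: [0.3, -0.5, -2.0]
width: 0.149
```

Run:
```python
from h import *
jst()
```

```text
{'time': 17.95, 'q': [0.2958, 0.2084, 2.0623, -0.0004, 0.8693, 0.3526], 'tool_pos': [0.5081, 0.1807, 0.0613], 'wrist_force': [0.3164, -0.5332, -1.9665], 'width': 0.1486}
[[0.002, 0.998, -0.057], [0.0, -0.057, -0.998], [-1.0, 0.002, -0.0]]
hole in jig: x 51.3 y 1.4 underside 17.0 yaw err mrad -1.5 xtilt y,z 0.0017 -0.0003
```

{"name": "arm_command", "arguments": {"series": [[[0,0,0,0.1,-0.03,0.05,0.05],[0,0,0,0.15,0,0,0.05],[0,0,0,0.15,0,0,0.05]]]}}

```text
time: 18.25
tool_pos: [0.5076, 0.1805, 0.0567]
tcp_rot: [1.251, 1.181, -1.249]
wrist_force: [-0.4, 0.5, -2.0]
width: 0.152
```

Run:
```python
from h import *
jst()
```

```text
{'time': 18.25, 'q': [0.2955, 0.2141, 2.0656, -0.0004, 0.8604, 0.3519], 'tool_pos': [0.5076, 0.1805, 0.0567], 'wrist_force': [-0.3852, 0.4542, -2.0219], 'width': 0.1524}
[[0.001, 0.998, -0.056], [0.0, -0.056, -0.998], [-1.0, 0.001, -0.0]]
hole in jig: x 51.6 y 0.9 underside 12.4 yaw err mrad -1.1 xtilt y,z 0.0015 -0.0002
```

The underside is at 12.4 mm with no contact force, so the pin is in the hole. I'll keep lowering.

{"name": "arm_command", "arguments": {"series": [[[0,0,0,0.15,0,0,0.05],[0,0,0,0.12,0,0,0.05],[0,0,0,0.05,0,0,0.05]]]}}

```text
time: 18.55
tool_pos: [0.5074, 0.1805, 0.0529]
tcp_rot: [1.251, 1.182, -1.25]
wrist_force: [0.4, 0.4, -2.5]
width: 0.155
```

Run:
```python
from h import *
jst()
```

```text
{'time': 18.55, 'q': [0.2957, 0.2197, 2.0675, -0.0003, 0.8535, 0.3519], 'tool_pos': [0.5074, 0.1805, 0.0529], 'wrist_force': [0.4421, 0.4467, -2.4597], 'width': 0.1551}
[[0.001, 0.998, -0.056], [0.0, -0.056, -0.998], [-1.0, 0.001, -0.0]]
hole in jig: x 51.6 y 0.7 underside 8.6 yaw err mrad -1.0 xtilt y,z 0.0009 -0.0001
```

{"name": "arm_command", "arguments": {"series": [[[0,0,0,0,0,0,0.3],[0,0,0,0,0,0,0.3],[0,0,0,0,0,0,0.3]]]}}

```text
time: 18.85
tool_pos: [0.5086, 0.1809, 0.0539]
tcp_rot: [1.252, 1.18, -1.248]
wrist_force: [0.5, -0.3, 0.8]
width: 0.302
```

{"name": "arm_command", "arguments": {"series": [[[0,0,0,-1,0,0,0.3],[0,0,0,-2,0,0,0.3],[0,0,0,-4,0,0,0.3],[0,0,0,-4,0,0,0.3],[0,0,0,-4,0,-2,0.3],[0,0,0,-4,0,-4,0.3],[0,0,0,0,0,-4,0.3],[0,0,0,0,0,0,0.3]]]}}

```text
time: 19.65
tool_pos: [0.5142, 0.2784, 0.254]
tcp_rot: [1.261, 1.178, -1.244]
wrist_force: [-0.1, 0.2, 0.5]
width: 0.301
```

Run:
```python
from h import *
jst()
for n,t in (('scene','c7'),('wrist','w16'),('side','s7')): grab(n,t)
p=load('c7')[0];cv2.imwrite('pics/b2.png',cv2.resize(p[230:310,210:320],None,fx=7,fy=7,interpolation=cv2.INTER_CUBIC))
```

```text
{'time': 19.65, 'q': [0.4531, 0.0878, 1.808, 0.001, 1.236, 0.5126], 'tool_pos': [0.5142, 0.2784, 0.254], 'wrist_force': [-0.1318, 0.1967, 0.5335], 'width': 0.3013}
[[0.008, 0.998, -0.06], [0.005, -0.06, -0.998], [-1.0, 0.008, -0.006]]
hole in jig: x -46.6 y 2.0 underside 209.7 yaw err mrad -4.8 xtilt y,z 0.0081 -0.0057
```

View pics/w16.png

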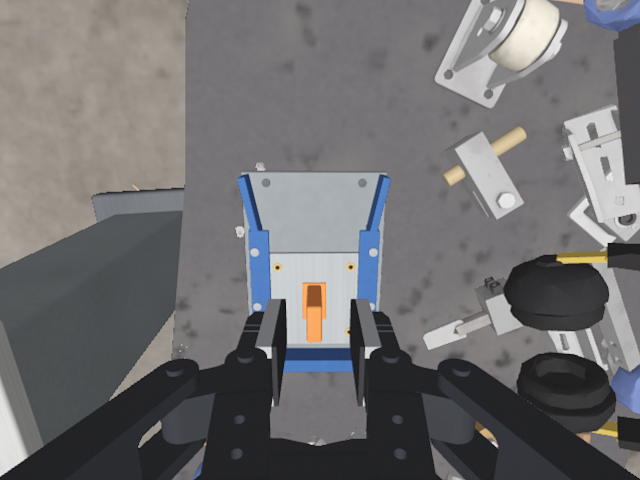

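View pics/b2.png

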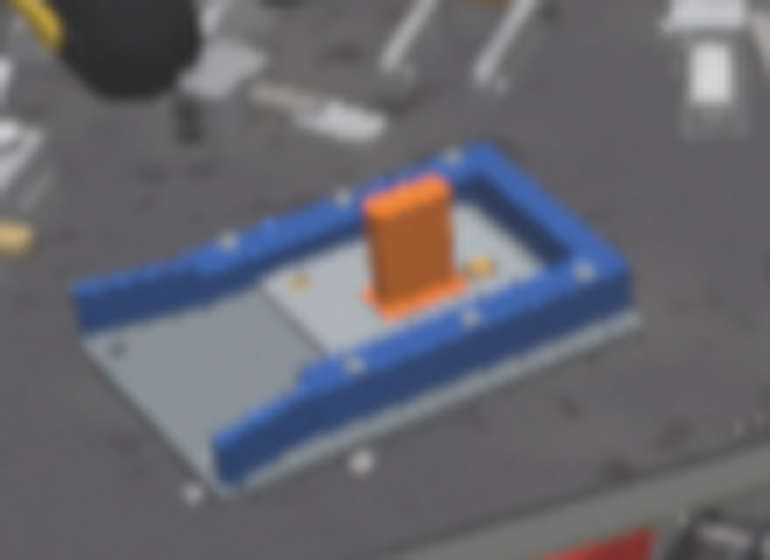

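View pics/s7.png

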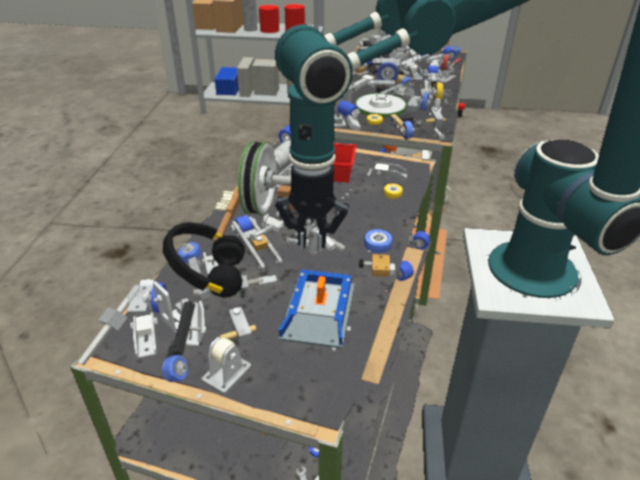

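The brass pin shows through the hole at (481,265) in the crop, and the rib stands upright and free. One depth check for flatness before I hand in.

Run:
```python
from h import *
p,d,K,E=load('w16');W=cloud(d,K,E)
q=W[256:335,282:300].reshape(-1,3);q=np.r_[q,W[256:300,330:345].reshape(-1,3)];q=q[abs(q[:,2]-.013)<.012]
A=np.c_[q,np.ones(len(q))];c,*_=np.linalg.lstsq(np.c_[q[:,:2],np.ones(len(q))],q[:,2],rcond=None);print('plate top z',q[:,2].mean().round(4),'slopes',c[:2].round(4))
dk=W[190:240,280:350].reshape(-1,3);c,*_=np.linalg.lstsq(np.c_[dk[:,:2],np.ones(len(dk))],dk[:,2],rcond=None);print('deck',dk[:,2].mean().round(4),c[:2].round(4))
bot.finish_job()
```

```text
plate top z 0.0126 slopes [-0.0005  0.0004]
deck 0.0095 [0.0404 0.6811]
the job is handed in; nothing more can be done
```

The nylon block is in the red bin, and the template lies in the jig with the brass pin through its hole. I handed the job in at about 20 s of the 67 s allowed; no verdict comes back.

**How it went:**
- **Block:** My first grip on it was shallow and off-centre, so I opened and took it again. I lowered it into the bin and let go. The wrist picture just after showed it lying flat on the bin floor.
- **Template:** I took it by the orange rib and entered it hole end first. I slid it under the lips with its underside at roughly 16.5–20 mm, corrected its position against the lip ends and lowered it over the pin. The wrist force showed no contact on the way down. I then let go and backed away.

**Last checks:**
- The scene picture shows the pin in the hole.
- The depth fit puts the plate's top at 12.6 mm, against 13 mm expected. Its slopes are below 0.001, so it lies flat.
- In the last pictures the gripper is clear of everything. I saw no bystander shifted in the pictures I took, but I did not measure their positions.

**What disagreed:**
- The wrist camera's absolute jig position was off by 1–2.5 mm between views, so I relied on measurements within a single picture for the final alignment.
- The deck comparison fit was not usable (slope 0.68), probably because the area I sampled included points that were not deck.
- I did not measure the hole-to-pin distance after the drop. With a 16 mm hole on a 12 mm pin it can be at most 2 mm.

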